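Set up a violin mould: wedge it level, lock it down, load the blocks

ROBOT

A 6-joint arm with a two-finger parallel gripper is mounted at the origin on the work surface. World frame = base frame: x ahead of the robot, y to its left, z up, the work surface at z = 0. Lengths are in m, angles in rad, forces in N, time in s.
With the tool pointing down it reaches from about 0.35 to 0.775 m from the base axis. Payload 7.3 kg.
Tool frame: the origin (TCP) lies on the centre line of the jaws, within the pads' length; the fingertips stand 11 mm ahead of it and the grasp point (between the pads) lies 8 mm behind it; y points along the fingers, z is the direction in which the jaws open and shut, and the axes are right-handed (so a half turn about y gives the same grasp; the last joint's range is limited). The gripper opens to 92 mm and grips with 3 to 60 N. Pads are 19 mm wide; open, the fingers measure 130 mm over their backs; the gripper's body (75 mm by 190 mm) begins 47 mm behind the grasp point.
Start: joints at [1.065, 0.342, 1.524, -0, 1.275, -0.146], TCP at [0.185, 0.491, 0.238] pointing down, gripper open.
Joint ranges: [-2.53, 2.53], [-0.77, 2.02], [0.04, 2.7], [-1, 4.14], [0.28, 2.66], [-3.11, 3.11]. Speed limits (rad/s): [2.57, 2.57, 3.14, 3.14, 3.14, 3.14].

INTERFACE

Orientations are given as [roll, pitch, yaw] about the fixed x, y, z axes, in that order (R = Rz(yaw) Ry(pitch) Rx(roll)).
In Python, from cell import robot, cams gives the robot as it stands.
- The arm moves only by the tool apply_moves, never from a script. Its argument "plan" is a list of rows, each a list of 7 numbers: the shift along the tool's x, y, z in m, then the turn, a rotation vector about the tool's x, y, z in degrees, then the gripper command: -1 is fully open, 1 is shut, values between are in proportion. A call has exactly 5 rows; each row is the pose to reach, as a shift and turn from the pose commanded when the call began, along the tool's axes at that moment; what a row does not reach only later rows make up. A row lasts 1/8 s, in which the tool goes at most 62.5 mm and 10.7 degrees, less where a joint would pass 70% of its speed; a pose out of reach is approached as far as the arm can. A call with a gripper value outside its range is refused whole. The fingers move at their own pace and stop on an object; "squeeze" is the grip in N (left out, the last holds). Time passes only in rows, so rows that repeat a pose let the fingers close, or fill a call up. It gives the time, the measured TCP pose, the force and the opening at its end, in the units of the state.
- robot.observe(): the state, without advancing time (a new reading comes with each control period).
- cams.read_camera(name): name is "scene" or "side" or "wrist"; returns the picture (400x640x3 uint8, blue, green, red); there is no depth.
- cams.calibration(name): a dict with "fx", "fy", "cx", "cy" (pixels), "extrinsics" (4x4, takes a point from world to camera coordinates); the wrist camera has in their place "T_tool_cam" (4x4, takes a point from camera to tool coordinates, whose origin is the TCP and whose axes are the tool frame's). Camera axes: x right, y up, looking along -z (the intrinsics and any distortion apply to the point x, -y, -z); pixel columns grow to the right and rows downward; lengths in m; the calibration is good to about 2 mm. A picture is of the moment at which its call begins: read the wrist's pose just before it. calibration takes no time and is no camera call.
- robot.hand_in(): hands the job in, once; it reports no verdict.
The state is a dict: "time": time; "qpos": joint angles; "qvel": joint speeds; "joint_efforts": joint torques, N m; "tool_pos": TCP position; "tool_rot": TCP orientation; "contact_force": force on the tool from outside, world axes, zero at the start; "torque": the same for the moment, N m; "opening": finger opening in m.
Only numpy, scipy, OpenCV 4.12 (cv2) and the standard library are available. Lean on these libraries where they do the work, as an engineer would, in place of code of your own. Each camera call takes 0.05 s, during which the arm holds its last target. There are 200 camera calls.

TASK

Get the violin mould ready for gluing. First put the finger plane that lies on the mould into the tool tray, then slide the loose tapered wedge under the drooping neck end of the mould, thin end first, until the mould's top there is level with the top of the brass height post, then press the hold-down plunger fully down and push its keeper plate across so that it stays down. Once it is locked, stand every square corner block you find on the bench upright in a corner notch of its own, up against both faces of the notch, and the broad tail block upright in the tail notch. Leave the other things on the bench where they are.

Things in the scene. Friction and masses are not known exactly. Their poses are not given: they have to be found in the camera images.
- board: Plywood building board fixed to the bench, 18 mm thick, carrying mould, height post and hold-down. Origin: on the bench under the mould's middle; +y along the mould to its neck end, +x across it to the hold-down bracket's side (roughly away from the robot), z up. Covers x -110 to 125, y -185 to 225 mm. 'Board x, y' below are in this frame; heights 'over the board' are from its top face.
- plane_mid (a point): Middle of the brass body (46 mm along its x, 20 mm wide, 12 mm high, 80 g) of the small finger plane left lying on the mould, 6 mm over its sole. A blade rises from its middle to 34 mm over the sole; a thin wooden handle sticks out to -x. Grasp it across its 20 mm width.
- tray_floor (a point): Middle of the green floor of the oak tool tray, fixed to the bench: inside 86 mm (x) x 110 mm (y), floor 6 mm over the bench, rim 26 mm.
- mould (a joint): Violin mould, a flat 12 mm plywood shape 348 x 198 mm, 0.45 kg, hinged on a pin along x near its tail (board y -144 mm, 14 mm over the board). 0 rad: neck end droops on low rests, its underside 8 mm over the board; grows as the neck end rises; level at about 0.020 rad, underside 14 mm and top 26 mm over the board. Only its weight holds it down.
- mould_edge (a point): Middle of the upper edge of the mould's neck end, a straight edge 56 mm wide along x at board x 0, y +156 mm. The wedge goes in under it, thin end first, moving to board -y, its middle at x 0. Beside it, beyond 28 mm either way, two horns of the mould reach to y +170. Bring it level with post_top (2 mm).
- post_top (a point): Middle of the flat top of the brass height post, 16 mm thick, fixed at board x -70, y +162 mm; 26 mm over the board. The height mark for the mould's top at the neck end.
- wedge_grip (a point): Loose pale maple wedge, 120 mm long, 32 mm wide, sides upright and parallel, 60 g, lying flat. Point: middle of its thick end piece (30 mm long, 21 mm high), 15 mm from the end face, 10.5 mm over the underside. x axis points to the thin tip, 105 mm away; the top falls over the last 90 mm from 21 to 3 mm (1 in 5). The mould is level with the tip about 55 mm in past its neck edge.
- plunger (a joint): Upright sprung steel plunger of the hold-down, in a grey bracket over the mould near its neck end, at board x +45, y +111 mm. 0 raised, 0.012 m fully down (stop). Spring: 5 N at first, 13 N fully down; it rises again when let go, unless the keeper is across, then it stays at about 0.009 m.
- cap_top (a point): Middle of the flat top of the plunger's black cap, 41 mm long along board x, 28 mm wide, 8 mm thick. Raised, the top is 104 mm over the board (122 mm over the bench); it goes 12 mm down.
- keeper (a joint): Keyhole plate of steel on the bracket, under the cap; slides to board +x: 0 open, 0.012 m fully across (stop). Stiff (1.5 N), stays put. It goes across only with the plunger down past 0.0095 m, its narrow slot then slipping over the plunger's shoulder. As nothing else keeps the plunger down, push the tab with the finger that presses the cap, dragging it over the cap to +x.
- keeper_tab (a point): Middle of the top edge of the keeper's upright tab, 30 mm wide along y, 4 mm thick, just beyond the cap's +x end. Keeper open: the tab's near face is 22 mm in x from the cap's middle, 1.5 mm clear of the cap. The tab's top is 106 mm over the board: 2 mm over the raised cap, 14 mm over the pressed one.
- corner1_mid (a point): Middle (half-way up) of a loose square spruce corner block, 30 x 30 mm, 40 mm high, 25 g, upright at first; axes along its edges. All corner blocks are alike and fit any corner notch; two to four of them are there (None: absent).
- corner2_mid (a point): Middle (half-way up) of a loose square spruce corner block, 30 x 30 mm, 40 mm high, 25 g, upright at first; axes along its edges. All corner blocks are alike and fit any corner notch; two to four of them are there (None: absent).
- corner3_mid (a point): Middle (half-way up) of a loose square spruce corner block, 30 x 30 mm, 40 mm high, 25 g, upright at first; axes along its edges. All corner blocks are alike and fit any corner notch; two to four of them are there (None: absent).
- corner4_mid (a point): Middle (half-way up) of a loose square spruce corner block, 30 x 30 mm, 40 mm high, 25 g, upright at first; axes along its edges. All corner blocks are alike and fit any corner notch; two to four of them are there (None: absent).
- tailblock_mid (a point): Middle (half-way up) of the loose broad spruce tail block, 44 mm (its x) x 20 mm (its y), 40 mm high, 25 g, upright at first.
- notch_a (a point): Where a block's middle belongs in the lower corner notch at the robot's side: board x -75, y -51 mm, 20 mm over the board (block standing on the board). The mould's faces are 15 mm off to +x and to -y, it is open to -x and +y. Seated: within 4 mm, square to the board, on the board. Block tops then stand 14 mm over the level mould's top.
- notch_b (a point): The same for the lower corner notch at the bracket's side: board x +75, y -51 mm. Faces 15 mm to -x and 15 mm to -y; open to +x and +y.
- notch_c (a point): The same for the upper corner notch at the robot's side: board x -69, y +39 mm. Faces 15 mm to +x and 15 mm to +y; open to -x and -y.
- notch_d (a point): The same for the upper corner notch at the bracket's side: board x +69, y +39 mm. Faces 15 mm to -x and 15 mm to +y; open to +x and -y. The hold-down bracket, 44 mm wide about y +111 and up to 124 mm over the bench, stands beyond it.
- notch_tail (a point): Where the tail block's middle belongs: board x 0, y -164 mm, 20 mm over the board, broad side along board x. The notch is 49 mm wide, its floor 10 mm to +y of this point, open to -y.

How it is judged:
On the way, in this order (a step that is already met when the one before it is completed fails the run):
1. The finger plane lies in the tool tray, let go (x of plane_mid in the frame of tray_floor between -0.038 and 0.038 m and y of plane_mid in the frame of tray_floor between -0.05 and 0.05 m and z of plane_mid in the frame of tray_floor below 0.018 m and contact force between fingerplane and the fingers below 0.05 N), for 0.2 s.
2. The wedge holds the mould's neck end level with the top of the height post (within 2 mm) (z of mould_edge in the frame of post_top between -0.002 and 0.002 m and contact force between wedge and the fingers below 0.05 N), for 0.3 s.
3. The plunger is pressed down and the keeper pushed across, so that it stays down by itself (value of joint each of plunger, keeper above 0.008 m and contact force between plunger and the fingers below 0.05 N), for 0.3 s.
4. Every corner block stands in a corner notch and the tail block in the tail notch ((horizontal distance between corner1_mid and notch_a below 0.004 m or horizontal distance between corner1_mid and notch_b below 0.004 m or horizontal distance between corner1_mid and notch_c below 0.004 m or horizontal distance between corner1_mid and notch_d below 0.004 m) and (angle between the x axis of corner1_mid and the x axis of board, either way round below 0.12 rad or angle between the x axis of corner1_mid and the y axis of board, either way round below 0.12 rad) and angle between each of corner1_mid, corner2_mid, corner3_mid, corner4_mid, tailblock_mid's own z axis and vertical below 0.1 rad and z of corner1_mid in the frame of board between 0.0365 and 0.04 m and (horizontal distance between corner2_mid and notch_a below 0.004 m or horizontal distance between corner2_mid and notch_b below 0.004 m or horizontal distance between corner2_mid and notch_c below 0.004 m or horizontal distance between corner2_mid and notch_d below 0.004 m) and (angle between the x axis of corner2_mid and the x axis of board, either way round below 0.12 rad or angle between the x axis of corner2_mid and the y axis of board, either way round below 0.12 rad) and z of corner2_mid in the frame of board between 0.0365 and 0.04 m and (horizontal distance between corner3_mid and notch_a below 0.004 m or horizontal distance between corner3_mid and notch_b below 0.004 m or horizontal distance between corner3_mid and notch_c below 0.004 m or horizontal distance between corner3_mid and notch_d below 0.004 m) and (angle between the x axis of corner3_mid and the x axis of board, either way round below 0.12 rad or angle between the x axis of corner3_mid and the y axis of board, either way round below 0.12 rad) and z of corner3_mid in the frame of board between 0.0365 and 0.04 m and (horizontal distance between corner4_mid and notch_a below 0.004 m or horizontal distance between corner4_mid and notch_b below 0.004 m or horizontal distance between corner4_mid and notch_c below 0.004 m or horizontal distance between corner4_mid and notch_d below 0.004 m) and (angle between the x axis of corner4_mid and the x axis of board, either way round below 0.12 rad or angle between the x axis of corner4_mid and the y axis of board, either way round below 0.12 rad) and z of corner4_mid in the frame of board between 0.0365 and 0.04 m and horizontal distance between tailblock_mid and notch_tail below 0.004 m and angle between the x axis of tailblock_mid and the x axis of board, either way round below 0.12 rad and z of tailblock_mid in the frame of board between 0.0365 and 0.04 m), for 0.3 s.
At the end, for the whole second after the job is handed in: Finger plane in the tray; mould level with the post (2 mm) on the wedge; plunger held down at least 8 mm by the keeper, at least 8 mm across; each corner block upright on the board, within 4 mm of its place in a corner notch, square (0.12 rad); tail block likewise in its notch; all at rest (all of step 4 and x of plane_mid in the frame of tray_floor between -0.038 and 0.038 m and y of plane_mid in the frame of tray_floor between -0.05 and 0.05 m and z of plane_mid in the frame of tray_floor below 0.018 m and z of mould_edge in the frame of post_top between -0.002 and 0.002 m and value of joint each of plunger, keeper above 0.008 m and linear speed of each of corner1, corner2, corner3, corner4, tailblock, wedge below 0.01 m/s); the robot touches nothing.
It fails at once if One of the other things on the bench is moved more than 30 mm (distance of any of spoolclamp1, spoolclamp2, corksander, pencil, bridgeblank, gluejar from where it was at the start of the episode above 0.03 m).
Of corner1, corner2, corner3, corner4 only 2 to 4 are there at a start; the rules pass over those that are not, and their reading is None.
At some moment in a run one of wedge may be knocked a few centimetres aside while the robot is not near it.
It also fails if it takes over 210 s, if anything falls off the work surface, if the arm or the gripper's body presses on something with over 40 N, if the wrist force passes 120 N, or if a joint passes its speed limit or range.

## Working session

There is one attempt and no reset: what is moved stays moved. The work goes in short steps, Python scripts to look and compute and a tool call to move; the robot and the scene stay as the last step left them, time stands still between calls to the robot, and variables do not carry over. Pictures are saved under pics/ and viewed, about 12 in all and at most 16, crops included, and the job is handed in when it is done.

Besides the shell and the picture viewer there is one more tool, called after "Request:" by a JSON object that holds its "fn" and its "kwargs", one argument or row to a line. apply_moves: Moves the arm, as the interface text tells. Its arguments: {"type":"object","properties":{"plan":{"type":"array","items":{"type":"array","items":{"type":"number"}}},"squeeze":{"type":"number"}},"required":["plan"]}

```bash
ls; mkdir -p pics
cat > h.py <<'E'
import numpy as np, cv2, sys
from cell import robot, cams
from scipy.spatial.transform import Rotation as R
def T_tool():
    s=robot.observe(); T=np.eye(4); T[:3,:3]=R.from_euler('xyz',s['tool_rot']).as_matrix(); T[:3,3]=s['tool_pos']; return T
def cam(name):
    c=cams.calibration(name)
    if name=='wrist': E=np.linalg.inv(T_tool()@np.array(c['T_tool_cam']))
    else: E=np.array(c['extrinsics'])
    return c,E
def proj(name,P,ce=None):
    c,E=ce or cam(name); P=np.atleast_2d(P); q=P@E[:3,:3].T+E[:3,3]
    return np.c_[c['cx']+c['fx']*q[:,0]/-q[:,2], c['cy']+c['fy']*-q[:,1]/-q[:,2]]
def unproj(name,uv,z,ce=None):
    c,E=ce or cam(name); uv=np.atleast_2d(uv).astype(float)
    d=np.c_[(uv[:,0]-c['cx'])/c['fx'],-(uv[:,1]-c['cy'])/c['fy'],-np.ones(len(uv))]
    Ci=np.linalg.inv(E); d=d@Ci[:3,:3].T; o=Ci[:3,3]
    return o+d*((np.broadcast_to(z,len(uv))-o[2])/d[:,2])[:,None]
def snap(name,fn):
    ce=cam(name); im=cams.read_camera(name); cv2.imwrite('pics/'+fn+'.png',im); np.savez('pics/'+fn+'.npz',E=ce[1]); return im,ce
E
python3 - <<'E'
from h import *
s=robot.observe(); print(s)
for n in ('scene','side','wrist'):
    c=cams.calibration(n); print(n,c)
    im,_=snap(n,n+'0')
    print(im.shape)
E
```

```text
pics
{'time': 0.0, 'qpos': array([ 1.06499654e+00,  3.42710829e-01,  1.52504244e+00,  2.49709063e-05,
        1.27538968e+00, -1.46022756e-01]), 'qvel': array([-8.29114877e-05,  1.50098467e-03,  1.51512681e-03, -8.76359293e-04,
       -5.33284654e-04,  6.93809125e-04]), 'joint_efforts': array([ 1.29375527e-03, -4.31230152e+01, -2.44225484e+01,  7.17398152e-02,
        5.60314755e-02, -1.47117175e-04]), 'tool_pos': array([0.18462254, 0.49104072, 0.23704225]), 'tool_rot': array([-1.57232665e+00,  2.49198676e-04, -3.59784510e-01]), 'contact_force': array([ 0.28229939, -0.19121577, -0.14003463]), 'torque': array([-0.07955288,  0.00383196, -0.00883612]), 'opening': 0.09175412236639398}
scene {'fx': 478.1621514601437, 'fy': 478.1621514601437, 'cx': 322.98982680991634, 'cy': 199.7492250522034, 'extrinsics': array([[ 0.06684737,  0.99765818, -0.01447728, -0.03490677],
       [-0.76748834,  0.06068586,  0.63818405,  0.32274676],
       [ 0.6375681 , -0.03154978,  0.76974771, -1.55985626],
       [ 0.        ,  0.        ,  0.        ,  1.        ]])}
(400, 640, 3)
side {'fx': 403.9688378753689, 'fy': 403.9688378753689, 'cx': 317.1963472946154, 'cy': 203.54730677568597, 'extrinsics': array([[ 0.92908682, -0.36984496,  0.00351828, -0.48020886],
       [ 0.27761899,  0.70362839,  0.65409081, -0.21397912],
       [-0.24438775, -0.60673041,  0.75640785, -0.93700232],
       [ 0.        ,  0.        ,  0.        ,  1.        ]])}
(400, 640, 3)
wrist {'fx': 326.4380355852976, 'fy': 326.4380355852976, 'cx': 313.4869595381639, 'cy': 199.64202473349113, 'T_tool_cam': array([[ 1.05871105e-04, -9.69429660e-01, -2.45369359e-01,
        -6.49949320e-02],
       [-2.47925843e-04,  2.45369328e-01, -9.69429642e-01,
        -1.46649670e-01],
       [ 9.99999964e-01,  1.63467993e-04, -2.14369143e-04,
        -1.04304806e-03],
       [ 0.00000000e+00,  0.00000000e+00,  0.00000000e+00,
         1.00000000e+00]])}
(400, 640, 3)
```

View pics/scene0.png

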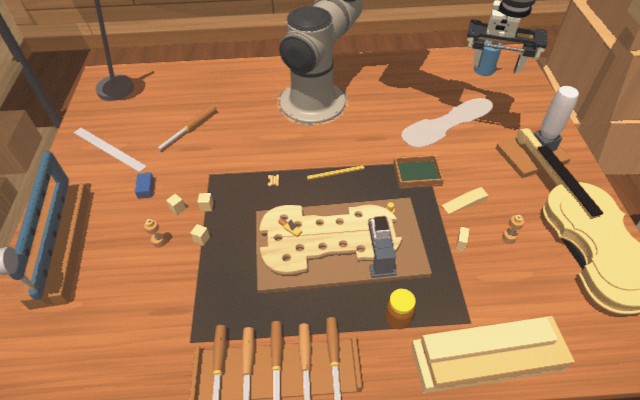

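View pics/side0.png

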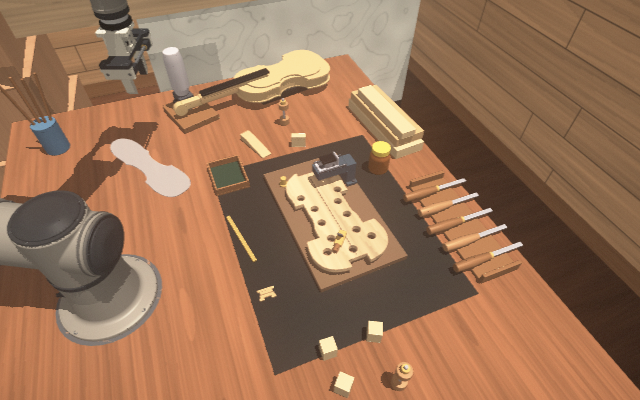

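The scene view shows the board around (340,240), the tray at (418,171), the wedge at (466,200) and the plane at (291,228). Small blocks sit at (176,204), (205,201), (200,235) and (463,238). I'll zoom in to measure them.

Run:
```python
import cv2,numpy as np
im=cv2.imread('pics/scene0.png')
a=cv2.resize(im[150:300,245:445],None,fx=4,fy=4,interpolation=cv2.INTER_CUBIC)
cv2.imwrite('pics/c1.png',a)
b=cv2.resize(im[185:255,155:225],None,fx=5.5,fy=5.5,interpolation=cv2.INTER_CUBIC)
c=cv2.resize(im[185:255,425:495],None,fx=5.5,fy=5.5,interpolation=cv2.INTER_CUBIC)
cv2.imwrite('pics/c2.png',np.hstack([b,c]))
```

```text
(no output)
```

View pics/c1.png

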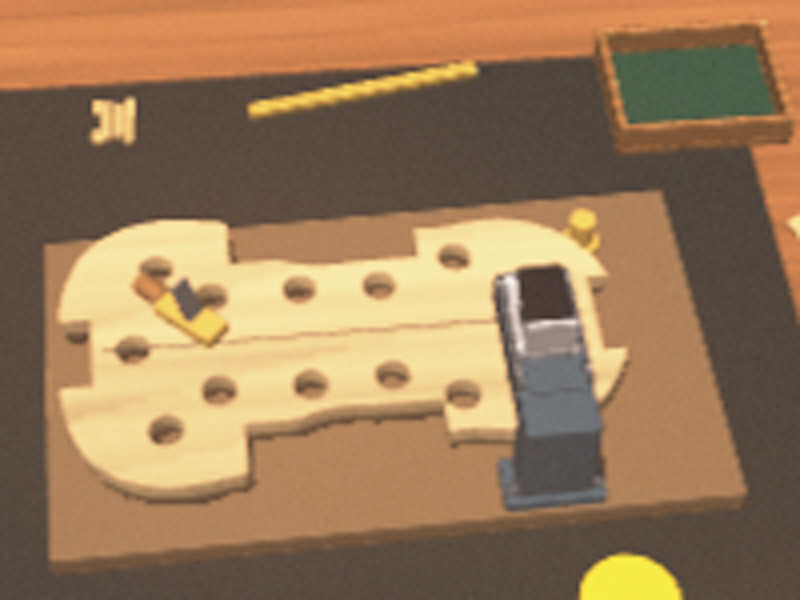

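View pics/c2.png

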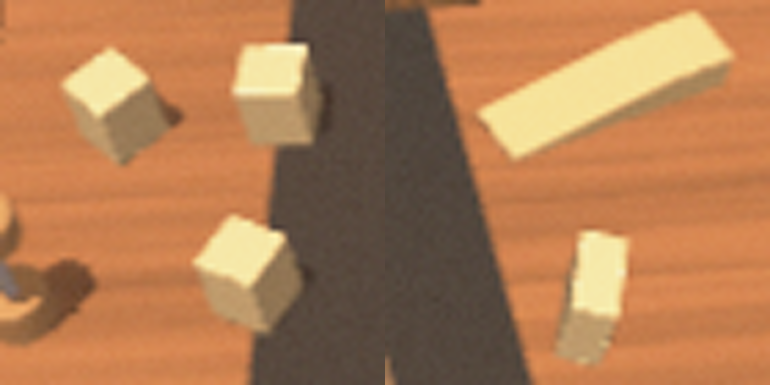

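```bash
cat > fit.py <<'E'
from h import *
def rigid(L,W):  # W=R L + t (2D)
    L=np.array(L,float);W=np.array(W,float)[:,:2];a=L.mean(0);b=W.mean(0)
    l=L-a;w=W-b;th=np.arctan2((l[:,0]*w[:,1]-l[:,1]*w[:,0]).sum(),(l*w).sum())
    r=np.array([[np.cos(th),-np.sin(th)],[np.sin(th),np.cos(th)]]);t=b-r@a
    return th,t,np.linalg.norm(L@r.T+t-W,axis=1)
E
python3 - <<'E'
from fit import *
np.set_printoptions(precision=4,suppress=True)
f1=lambda p:np.array(p)/4+[245,150]
f2=lambda p:np.array(p)/5.5+[155,185]
f3=lambda p:(np.array(p)-[385,0])/5.5+[425,185]
W=unproj('scene',f1([(47,243),(660,192),(745,495),(50,560)]),.018)
print('board',W,rigid([(-.11,-.185),(-.11,.225),(.125,.225),(.125,-.185)],W))
for n,f,p in (('b1',f2,[(110,48),(150,80),(107,118),(62,86)]),('b2',f2,[(243,43),(307,44),(303,92),(234,92)]),('b3',f2,[(237,214),(289,238),(248,287),(194,262)]),('tail',f3,[(585,230),(629,237),(612,318),(570,308)]),('tray',f1,[(597,35),(765,24),(790,125),(618,143)])):
    z=.026 if n=='tray' else .04
    W=unproj('scene',f(p),z)[:,:2]; d=np.roll(W,-1,0)-W
    print(n,W.mean(0),np.linalg.norm(d,axis=1),np.degrees(np.arctan2(d[:,1],d[:,0])))
W=unproj('scene',f3([(695,10),(733,55),(478,113),(517,158)]),[.021,.021,.003,.003])
a=W[:2].mean(0)[:2];b=W[2:].mean(0)[:2];print('wedge end',a,'tip',b,np.linalg.norm(b-a),np.degrees(np.arctan2(*(b-a)[::-1])))
W=unproj('scene',f1([(205,345),(227,325),(140,290),(160,285)]),.05);print('plane',W)
W=unproj('scene',f1([(190,320)]),.05);print('plane',W)
E
```

```text
board [[ 0.4595 -0.1688  0.018 ]
 [ 0.4481  0.2365  0.018 ]
 [ 0.6806  0.2438  0.018 ]
 [ 0.693  -0.1621  0.018 ]] (np.float64(0.02953595127131608), array([0.5634, 0.0171]), array([0.0023, 0.0027, 0.0023, 0.0022]))
b1 [ 0.4247 -0.3808] [0.0306 0.0279 0.0321 0.0296] [  44.921   -38.5388 -131.7969  138.3306]
b2 [ 0.4214 -0.3036] [0.0309 0.0299 0.0327 0.0304] [ 84.2919   1.1178 -94.5152 177.6378]
b3 [ 0.5284 -0.3072] [0.0293 0.0303 0.03   0.0305] [  58.0936  -31.6298 -121.5174  147.0125]
tail [0.5911 0.3395] [0.0193 0.0464 0.0181 0.0446] [  73.9459  -23.852  -111.3738  157.4299]
tray [0.3572 0.2748] [0.12   0.0961 0.1185 0.1016] [ 90.5571  -2.4132 -86.706  178.6732]
wedge end [0.4418 0.4384] tip [0.4827 0.3261] 0.1195050645478824 -70.01740897686648
plane [[ 0.5716 -0.0673  0.05  ]
 [ 0.5578 -0.0535  0.05  ]
 [ 0.527  -0.1061  0.05  ]
 [ 0.5241 -0.0937  0.05  ]]
plane [[ 0.5523 -0.0759  0.05  ]]
```

```bash
cat > plan.py <<'E'
from h import *
def plan(*targets):
    """targets: (x,y,z,yaw_deg); prints the per-call shift (mm) and rotvec (deg), tool axes"""
    T=T_tool(); s=robot.observe(); print('t',round(s['time'],2),'pos',np.round(s['tool_pos'],4),'rpy',np.round(np.degrees(s['tool_rot']),2),'F',np.round(s['contact_force'],1),'open',round(s['opening'],4))
    for x,y,z,yaw in targets:
        G=np.eye(4);G[:3,:3]=R.from_euler('xyz',[-90,0,yaw],degrees=True).as_matrix();G[:3,3]=x,y,z
        D=np.linalg.inv(T)@G; d=np.round(D[:3,3],4);
        rv=np.degrees(R.from_matrix(D[:3,:3]).as_rotvec()); n=int(np.ceil(max(np.linalg.norm(d)/.0625,np.linalg.norm(rv)/10.7)))
        print((x,y,z,yaw),'->',d.tolist(),np.round(rv,1).tolist(),'rows>=',n); T=G
E
python3 -c "
from plan import *
plan((.35,.2,.24,-78),(.545,-.075,.22,-135))"
```

```text
t 0.15 pos [0.1847 0.4911 0.2372] rpy [-9.007e+01  1.000e-02 -2.061e+01] F [-0.   0.4  0.3] open 0.0918
(0.35, 0.2, 0.24, -78) -> [0.2572, -0.0026, -0.2143] [0.1, 57.4, 0.0] rows>= 6
(0.545, -0.075, 0.22, -135) -> [0.3095, 0.02, 0.1336] [-0.0, 57.0, -0.0] rows>= 6
```

```bash
python3 -c "
from plan import *
plan((.35,.2,.24,-70),(.52,-.02,.24,-120),(.545,-.075,.22,-135))"
```

```text
t 0.15 pos [0.1847 0.4911 0.2372] rpy [-9.007e+01  1.000e-02 -2.061e+01] F [-0.   0.4  0.3] open 0.0918
(0.35, 0.2, 0.24, -70) -> [0.2572, -0.0026, -0.2143] [0.1, 49.4, 0.0] rows>= 6
(0.52, -0.02, 0.24, -120) -> [0.2649, 0.0, 0.0845] [-0.0, 50.0, -0.0] rows>= 5
(0.545, -0.075, 0.22, -135) -> [0.0351, 0.02, 0.0492] [0.0, 15.0, -0.0] rows>= 2
```

Request:
{"fn": "apply_moves", "kwargs": {
  "plan": [
    [0.05,0,-0.04,0,10,0,-1],
    [0.1,0,-0.08,0,20,0,-1],
    [0.15,0,-0.12,0,30,0,-1],
    [0.2,0,-0.16,0,40,0,-1],
    [0.24,0,-0.2,0,49.4,0,-1]
  ]
}}

```text
time: 0.78
tool_pos: [0.3398, 0.2181, 0.2377]
tool_rot: [-1.57, 0.0, -1.227]
contact_force: [0.6, 0.4, -0.6]
opening: 0.0917
```

Request:
{"fn": "apply_moves", "kwargs": {
  "plan": [
    [0.055,0,0.017,0,10,0,-1],
    [0.11,0,0.034,0,20,0,-1],
    [0.16,0,0.05,0,30,0,-1],
    [0.21,0,0.067,0,40,0,-1],
    [0.265,0,0.084,0,50,0,-1]
  ]
}}

```text
time: 1.4
tool_pos: [0.5092, -0.0019, 0.2376]
tool_rot: [-1.571, 0.0, -2.1]
contact_force: [1.7, 0.3, 0.7]
opening: 0.0918
```

```bash
python3 -c "
from plan import *
plan((.545,-.075,.22,-135))"
```

```text
t 1.4 pos [ 0.5092 -0.0019  0.2376] rpy [-9.0020e+01  2.0000e-02 -1.2034e+02] F [1.7 0.3 0.7] open 0.0918
(0.545, -0.075, 0.22, -135) -> [0.045, 0.0175, 0.0678] [0.0, 14.7, -0.0] rows>= 2
```

Tracking is good.

Request:
{"fn": "apply_moves", "kwargs": {
  "plan": [
    [0.022,0.009,0.034,0,7.5,0,-1],
    [0.045,0.0175,0.068,0,14.7,0,-1],
    [0.045,0.0175,0.068,0,14.7,0,-1],
    [0.045,0.0175,0.068,0,14.7,0,-1],
    [0.045,0.0175,0.068,0,14.7,0,-1]
  ]
}}

```text
time: 2.02
tool_pos: [0.5446, -0.0724, 0.2206]
tool_rot: [-1.571, 0.0, -2.349]
contact_force: [-0.9, 0.1, 0.1]
opening: 0.0915
```

Run:
```python
from h import *
im,ce=snap('wrist','w1')
im=cv2.resize(im,(800,500),interpolation=cv2.INTER_CUBIC)
cv2.imwrite('pics/w1b.png',im); s=robot.observe(); print(s['tool_pos'],s['tool_rot'])
```

```text
[ 0.54466891 -0.07243107  0.22065176] [-1.57047854e+00  4.41193870e-04 -2.34936038e+00]
```

View pics/w1b.png

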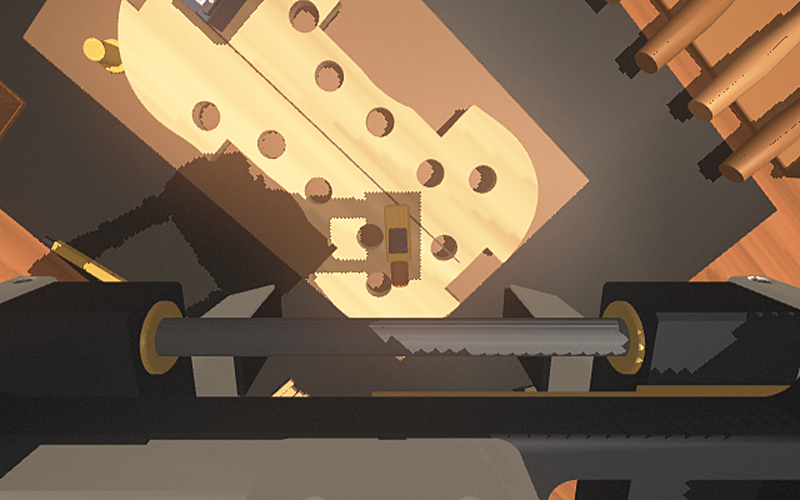

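Run:
```python
from h import *
np.set_printoptions(precision=4,suppress=True)
ce=(cams.calibration('wrist'),np.load('pics/w1.npz')['E'])
u=lambda p,z:unproj('wrist',np.array(p)*.8,z,ce)[:,:2]
print(u([(385,205),(411,206),(410,262),(384,262)],.055), u([(398,233)],.055))
print('board corner',u([(588,182)],.018), 'exp',.5634+.125-.0295*-.185*1, .0171-.185+.0295*.125)
im=cv2.imread('pics/w1.png')[150:240,280:360]; cv2.imwrite('pics/w1c.png',cv2.resize(im,None,fx=6,fy=6,interpolation=cv2.INTER_CUBIC))
```

```text
[[ 0.5564 -0.0543]
 [ 0.5701 -0.0688]
 [ 0.5385 -0.1005]
 [ 0.5238 -0.086 ]] [[ 0.5482 -0.077 ]]
board corner [[ 0.6886 -0.1644]] exp 0.6938575 -0.16421249999999998
```

View pics/w1c.png

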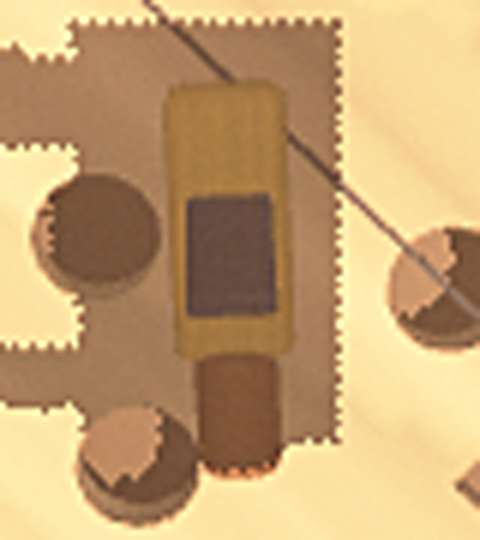

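```bash
python3 -c "
from plan import *
plan((.548,-.077,.1,-133),(.548,-.077,.057,-133),(.548,-.077,.2,-133),(.37,.15,.2,-90),(.357,.287,.15,-90))"
```

```text
t 2.08 pos [ 0.5447 -0.0724  0.2207] rpy [-8.9980e+01  3.0000e-02 -1.3461e+02] F [-0.1  0.6  0.5] open 0.0918
(0.548, -0.077, 0.1, -133) -> [0.001, 0.1207, 0.0055] [-0.0, -1.6, -0.0] rows>= 2
(0.548, -0.077, 0.057, -133) -> [-0.0, 0.043, 0.0] [0.0, 0.0, -0.0] rows>= 1
(0.548, -0.077, 0.2, -133) -> [-0.0, -0.143, 0.0] [0.0, 0.0, -0.0] rows>= 3
(0.37, 0.15, 0.2, -90) -> [-0.0446, -0.0, -0.285] [0.0, -43.0, 0.0] rows>= 5
(0.357, 0.287, 0.15, -90) -> [-0.137, 0.05, -0.013] [0.0, 0.0, 0.0] rows>= 3
```

Request:
{"fn": "apply_moves", "kwargs": {
  "plan": [
    [0.001,0.05,0.0055,0,-1.6,0,-1],
    [0.001,0.1,0.0055,0,-1.6,0,-0.2],
    [0.001,0.14,0.0055,0,-1.6,0,-0.2],
    [0.001,0.1637,0.0055,0,-1.6,0,-0.2],
    [0.001,0.1637,0.0055,0,-1.6,0,-0.2]
  ],
  "squeeze": 20
}}

```text
time: 2.7
tool_pos: [0.5482, -0.0775, 0.0562]
tool_rot: [-1.57, 0.0, -2.322]
contact_force: [0.0, 0.0, 1.0]
opening: 0.0574
```

Request:
{"fn": "apply_moves", "kwargs": {
  "plan": [
    [0,0,0,0,0,0,1],
    [0,0,0,0,0,0,1],
    [0,0,0,0,0,0,1],
    [0,0,0,0,0,0,1],
    [0,0,0,0,0,0,1]
  ],
  "squeeze": 20
}}

```text
time: 3.32
tool_pos: [0.548, -0.0779, 0.0567]
tool_rot: [-1.571, 0.0, -2.323]
contact_force: [-0.8, 1.0, 1.4]
opening: 0.0195
```

Request:
{"fn": "apply_moves", "kwargs": {
  "plan": [
    [0,0,0,0,0,0,1],
    [0,-0.03,0,0,0,0,1],
    [0,-0.08,0,0,0,0,1],
    [0,-0.13,0,0,0,0,1],
    [0,-0.143,0,0,0,0,1]
  ]
}}

```text
time: 3.95
tool_pos: [0.5495, -0.0785, 0.2028]
tool_rot: [-1.565, 0.003, -2.323]
contact_force: [0.3, -0.7, -0.3]
opening: 0.0197
```

Request:
{"fn": "apply_moves", "kwargs": {
  "plan": [
    [-0.01,0,-0.055,0,-9,0,1],
    [-0.02,0,-0.11,0,-18,0,1],
    [-0.03,0,-0.17,0,-27,0,1],
    [-0.04,0,-0.23,0,-36,0,1],
    [-0.044,0,-0.285,0,-43,0,1]
  ]
}}

```text
time: 4.58
tool_pos: [0.3682, 0.1501, 0.1986]
tool_rot: [-1.572, -0.0, -1.568]
contact_force: [0.2, 0.7, -0.8]
opening: 0.02
```

Request:
{"fn": "apply_moves", "kwargs": {
  "plan": [
    [-0.05,0,-0.005,0,0,0,1],
    [-0.1,0.01,-0.01,0,0,0,1],
    [-0.137,0.03,-0.013,0,0,0,1],
    [-0.137,0.05,-0.013,0,0,0,1],
    [-0.137,0.05,-0.013,0,0,0,1]
  ]
}}

```text
time: 5.2
tool_pos: [0.3558, 0.2853, 0.1474]
tool_rot: [-1.575, -0.003, -1.572]
contact_force: [-0.4, 0.6, -0.3]
opening: 0.0202
```

Run:
```python
from plan import *
plan((.357,.287,.023,-90),(.357,.287,.12,-90))
im,ce=snap('wrist','w2'); cv2.imwrite('pics/w2b.png',cv2.resize(im,(800,500)))
```

```text
t 5.2 pos [0.3558 0.2853 0.1474] rpy [-90.27  -0.16 -90.06] F [-0.4  0.6 -0.3] open 0.0202
(0.357, 0.287, 0.023, -90) -> [-0.002, 0.1244, 0.0018] [0.3, -0.1, 0.2] rows>= 2
(0.357, 0.287, 0.12, -90) -> [0.0, -0.097, 0.0] [0.0, 0.0, 0.0] rows>= 2
```

View pics/w2b.png

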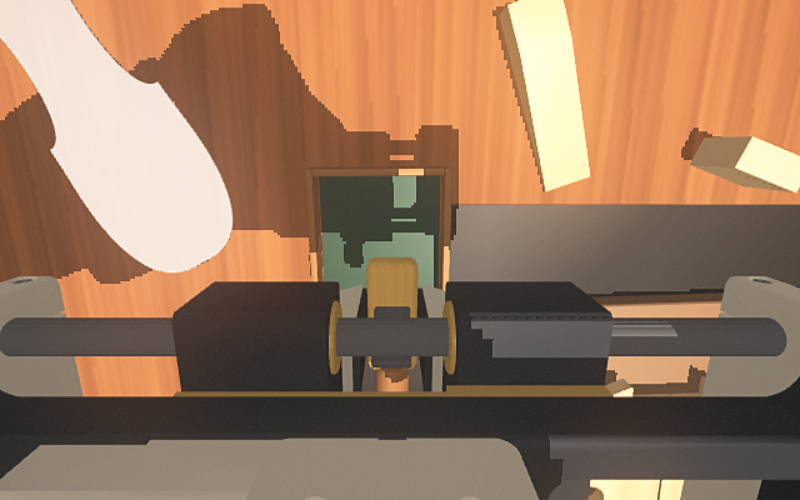

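Run:
```python
from h import *
np.set_printoptions(precision=4,suppress=True)
ce=(cams.calibration('wrist'),np.load('pics/w2.npz')['E'])
u=lambda p,z:unproj('wrist',np.array(p)*.8,z,ce)[:,:2]
print('tray rim inner far corners',u([(318,176),(443,176)],.026))
print('brass mid at its height',u([(391,290)],.147-.0005))
print('wedge thick end',u([(505,10),(568,0)],.021),'tip',u([(546,190),(590,177)],.003))
print('tail top',u([(756,137),(735,180)],.04))
```

```text
tray rim inner far corners [[0.3076 0.3309]
 [0.3886 0.3308]]
brass mid at its height [[0.3557 0.2965]]
wedge thick end [[0.4234 0.4286]
 [0.4605 0.4338]] tip [[0.4645 0.3193]
 [0.4945 0.3284]]
tail top [[0.5731 0.3547]
 [0.5659 0.3292]]
```

Request:
{"fn": "apply_moves", "kwargs": {
  "plan": [
    [-0.001,0.05,-0.0025,0,0,0,1],
    [-0.001,0.09,-0.0025,0,0,0,1],
    [-0.001,0.115,-0.0025,0,0,0,1],
    [-0.001,0.1245,-0.0025,0,0,0,1],
    [-0.001,0.1245,-0.0025,0,0,0,1]
  ]
}}

```text
time: 5.88
tool_pos: [0.3553, 0.2868, 0.0254]
tool_rot: [-1.571, 0.0, -1.573]
contact_force: [-0.9, 0.4, -0.2]
opening: 0.0197
```

Request:
{"fn": "apply_moves", "kwargs": {
  "plan": [
    [0,0,0,0,0,0,0.35],
    [0,0,0,0,0,0,0.35],
    [0,0,0,0,0,0,0.35],
    [0,-0.03,0,0,0,0,0.35],
    [0,-0.08,0,0,0,0,0.35]
  ]
}}

```text
time: 6.5
tool_pos: [0.3539, 0.2864, 0.105]
tool_rot: [-1.574, -0.002, -1.573]
contact_force: [1.0, 0.5, 0.4]
opening: 0.03
```

Run:
```python
from plan import *
plan((.44,.37,.22,-70))
```

```text
t 6.5 pos [0.3539 0.2864 0.105 ] rpy [-90.18  -0.1  -90.12] F [1.  0.5 0.4] open 0.03
(0.44, 0.37, 0.22, -70) -> [-0.0836, -0.1154, 0.0855] [0.2, -20.1, 0.1] rows>= 3
```

Request:
{"fn": "apply_moves", "kwargs": {
  "plan": [
    [-0.03,-0.04,0.03,0,-7,0,0],
    [-0.06,-0.08,0.06,0,-14,0,-0.5],
    [-0.09,-0.115,0.09,0,-20,0,-1],
    [-0.1,-0.115,0.1,0,-20,0,-1],
    [-0.1,-0.115,0.1,0,-20,0,-1]
  ]
}}

```text
time: 7.12
tool_pos: [0.4552, 0.387, 0.2198]
tool_rot: [-1.571, -0.0, -1.223]
contact_force: [-0.3, 0.4, -0.0]
opening: 0.0753
```

Run:
```python
from plan import *
plan((.455,.385,.22,-70))
im,ce=snap('wrist','w3'); cv2.imwrite('pics/w3b.png',cv2.resize(im,(800,500)))
```

```text
t 7.12 pos [0.4552 0.387  0.2198] rpy [-90.   -0.  -70.1] F [-0.3  0.4 -0. ] open 0.0753
(0.455, 0.385, 0.22, -70) -> [0.0018, -0.0002, -0.0009] [0.0, -0.1, 0.0] rows>= 1
```

View pics/w3b.png

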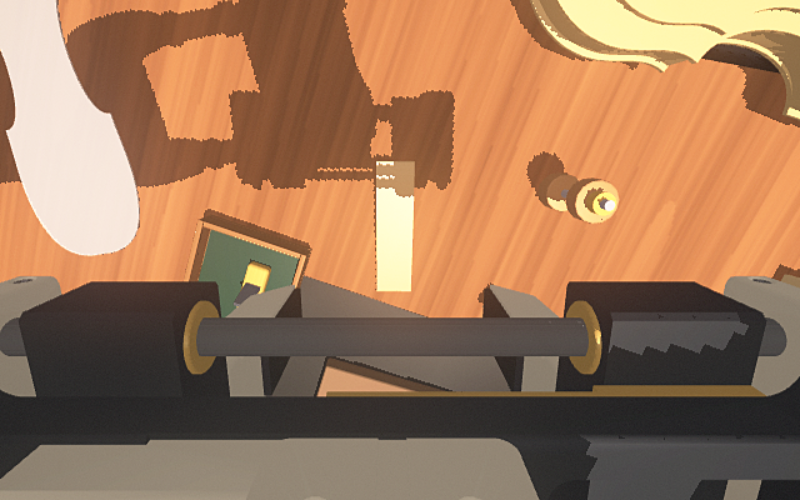

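Run:
```python
from plan import *
np.set_printoptions(precision=4,suppress=True)
ce=(cams.calibration('wrist'),np.load('pics/w3.npz')['E'])
W=unproj('wrist',np.array([(376,161),(414,161),(376,291),(411,291)])*.8,[.021,.021,.003,.003],ce)[:,:2]
a=W[:2].mean(0);b=W[2:].mean(0);d=(b-a)/np.linalg.norm(b-a);print(W,a,b,np.linalg.norm(b-a),np.degrees(np.arctan2(d[1],d[0])),np.linalg.norm(W[0]-W[1]),np.linalg.norm(W[2]-W[3]))
m=(a+b)/2; g=m-d*.045; print('grip',g)
th=np.radians(1.69);r=np.array([[np.cos(th),-np.sin(th)],[np.sin(th),np.cos(th)]])
B=lambda x,y:(r@[x,y]+[.5634,.0171])
for y in (.30,.275,.206):print(y,B(0,y))
x,y=g;p=B(0,.29)
plan((x,y,.06,-69.5),(x,y,.017,-69.5),(x,y,.12,-69.5),(p[0],p[1],.1,-88.3))
```

```text
[[0.4248 0.432 ]
 [0.4544 0.4427]
 [0.4641 0.318 ]
 [0.4951 0.3293]] [0.4396 0.4373] [0.4796 0.3236] 0.12049942404884928 -70.6068657960038 0.03145927620449564 0.033007570133946125
grip [0.4446 0.4229]
0.3 [0.5546 0.317 ]
0.275 [0.5553 0.292 ]
0.206 [0.5573 0.223 ]
t 7.17 pos [0.4545 0.3864 0.2194] rpy [-90.09  -0.02 -70.11] F [-0.  -0.8 -0.4] open 0.0793
(np.float64(0.4446371546744839), np.float64(0.4229273671507038), 0.06, -69.5) -> [-0.0378, 0.1594, 0.0034] [0.1, -0.6, 0.0] rows>= 3
(np.float64(0.4446371546744839), np.float64(0.4229273671507038), 0.017, -69.5) -> [0.0, 0.043, 0.0] [0.0, -0.0, 0.0] rows>= 1
(np.float64(0.4446371546744839), np.float64(0.4229273671507038), 0.12, -69.5) -> [0.0, -0.103, 0.0] [0.0, -0.0, 0.0] rows>= 2
(np.float64(0.554847381616922), np.float64(0.30697385656314957), 0.1, -88.3) -> [0.1472, 0.02, 0.0626] [0.0, 18.8, 0.0] rows>= 3
```

Request:
{"fn": "apply_moves", "kwargs": {
  "plan": [
    [-0.02,0.05,0.002,0,0.5,0,-0.5],
    [-0.038,0.1,0.003,0,0.5,0,-0.3],
    [-0.038,0.15,0.003,0,0.5,0,-0.3],
    [-0.038,0.19,0.003,0,0.5,0,-0.3],
    [-0.038,0.203,0.003,0,0.5,0,-0.3]
  ]
}}

```text
time: 7.8
tool_pos: [0.4429, 0.4217, 0.0144]
tool_rot: [-1.576, -0.002, -1.233]
contact_force: [0.3, 0.6, 1.3]
opening: 0.0598
```

Request:
{"fn": "apply_moves", "kwargs": {
  "plan": [
    [0,0,0,0,0,0,1],
    [0,0,0,0,0,0,1],
    [0,0,0,0,0,0,1],
    [0,0,0,0,0,0,1],
    [0,0,0,0,0,0,1]
  ],
  "squeeze": 20
}}

```text
time: 8.43
tool_pos: [0.4456, 0.4239, 0.0187]
tool_rot: [-1.568, 0.001, -1.232]
contact_force: [-0.6, -1.2, 6.8]
opening: 0.0318
```

Request:
{"fn": "apply_moves", "kwargs": {
  "plan": [
    [0,-0.03,0,0,0,0,1],
    [0,-0.08,0,0,0,0,1],
    [0,-0.1,0,0,0,0,1],
    [0,-0.1,0,0,0,0,1],
    [0,-0.1,0,0,0,0,1]
  ]
}}

```text
time: 9.05
tool_pos: [0.4444, 0.423, 0.1159]
tool_rot: [-1.573, -0.001, -1.232]
contact_force: [0.1, 0.5, -1.7]
opening: 0.0319
```

Run:
```python
from plan import *
plan((.5548,.307,.10,-88.3))
```

```text
t 9.05 pos [0.4444 0.423  0.1159] rpy [-9.010e+01 -3.000e-02 -7.061e+01] F [ 0.1  0.5 -1.7] open 0.0319
(0.5548, 0.307, 0.1, -88.3) -> [0.1461, 0.0158, 0.0657] [0.1, 17.7, 0.0] rows>= 3
```

Request:
{"fn": "apply_moves", "kwargs": {
  "plan": [
    [0.045,0.005,0.02,0,6,0,1],
    [0.09,0.01,0.04,0,12,0,1],
    [0.13,0.015,0.06,0,17.7,0,1],
    [0.146,0.016,0.0657,0,17.7,0,1],
    [0.146,0.016,0.0657,0,17.7,0,1]
  ]
}}

```text
time: 9.68
tool_pos: [0.5552, 0.3067, 0.0997]
tool_rot: [-1.573, -0.001, -1.542]
contact_force: [-1.1, 0.4, -0.9]
opening: 0.0317
```

Run:
```python
from plan import *
plan((.555,.300,.0355,-88.3),(.5573,.223,.0355,-88.3))
im,ce=snap('wrist','w4'); cv2.imwrite('pics/w4b.png',cv2.resize(im,(800,500)))
im,ce=snap('side','s4'); cv2.imwrite('pics/s4b.png',cv2.resize(im[120:300,200:440],None,fx=3.3,fy=3.3,interpolation=cv2.INTER_CUBIC))
```

```text
t 9.68 pos [0.5552 0.3067 0.0997] rpy [-9.013e+01 -3.000e-02 -8.836e+01] F [-1.1  0.4 -0.9] open 0.0317
(0.555, 0.3, 0.0355, -88.3) -> [0.0066, 0.0642, -0.0002] [0.1, -0.1, 0.0] rows>= 2
(0.5573, 0.223, 0.0355, -88.3) -> [0.077, 0.0, 0.0] [0.0, -0.0, 0.0] rows>= 2
```

View pics/w4b.png

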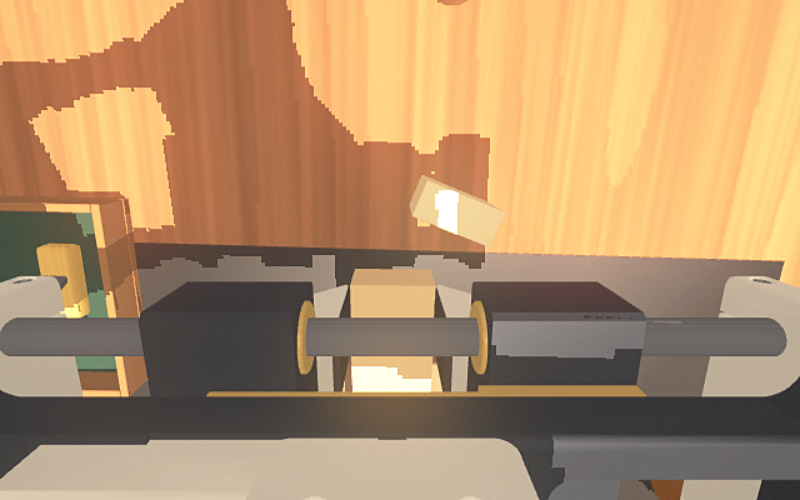

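Request:
{"fn": "apply_moves", "kwargs": {
  "plan": [
    [0.0155,0,0,0,0,0,1],
    [0.0155,0.03,0,0,0,0,1],
    [0.0155,0.05,0,0,0,0,1],
    [0.0155,0.063,0,0,0,0,1],
    [0.0155,0.063,0,0,0,0,1]
  ]
}}

```text
time: 10.4
tool_pos: [0.5553, 0.292, 0.0376]
tool_rot: [-1.572, -0.0, -1.541]
contact_force: [0.3, 0.5, 0.1]
opening: 0.0317
```

Request:
{"fn": "apply_moves", "kwargs": {
  "plan": [
    [0.01,0.001,0,0,0,0,1],
    [0.02,0.001,0,0,0,0,1],
    [0.025,0.001,0,0,0,0,1],
    [0.03,0.001,0,0,0,0,1],
    [0.03,0.001,0,0,0,0,1]
  ]
}}

```text
time: 11.02
tool_pos: [0.5569, 0.2617, 0.0372]
tool_rot: [-1.571, 0.0, -1.542]
contact_force: [-0.4, 0.3, -0.3]
opening: 0.0319
```

Run:
```python
from plan import *
plan((.5573,.223,.035,-88.3))
im,ce=snap('side','s5'); cv2.imwrite('pics/s5b.png',cv2.resize(im[120:300,200:440],None,fx=3.3,fy=3.3,interpolation=cv2.INTER_CUBIC))
```

```text
t 11.03 pos [0.5569 0.2617 0.0372] rpy [-8.999e+01  1.000e-02 -8.835e+01] F [-0.4  0.3 -0.3] open 0.0319
(0.5573, 0.223, 0.035, -88.3) -> [0.0387, 0.0022, -0.0007] [-0.0, -0.0, -0.0] rows>= 1
```

View pics/s5b.png

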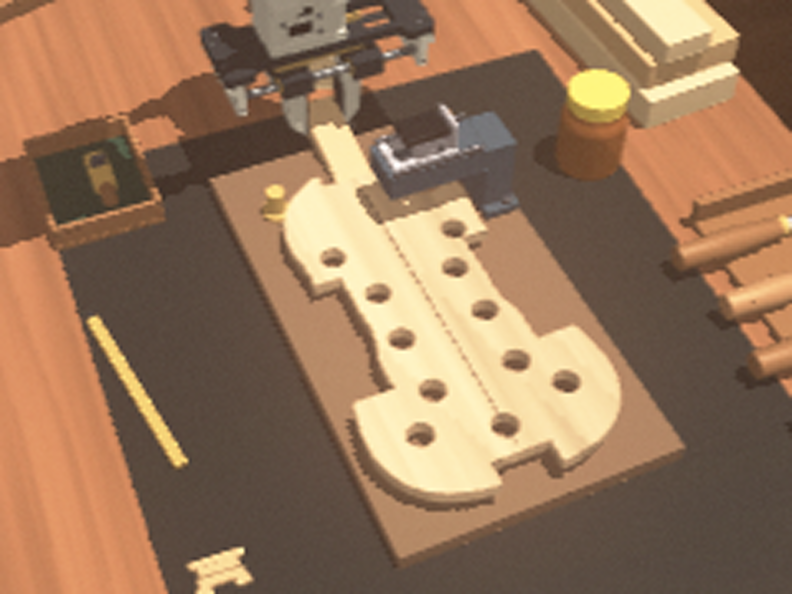

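Request:
{"fn": "apply_moves", "kwargs": {
  "plan": [
    [0.008,0.002,0,0,0,0,1],
    [0.016,0.002,0,0,0,0,1],
    [0.024,0.002,0,0,0,0,1],
    [0.032,0.002,0,0,0,0,1],
    [0.039,0.002,0,0,0,0,1]
  ]
}}

```text
time: 11.7
tool_pos: [0.559, 0.2249, 0.0366]
tool_rot: [-1.567, 0.003, -1.541]
contact_force: [-0.4, 8.2, 6.4]
opening: 0.0319
```

Request:
{"fn": "apply_moves", "kwargs": {
  "plan": [
    [0,0,0,0,0,0,1],
    [0,0,0,0,0,0,1],
    [0,0,0,0,0,0,1],
    [0,0,0,0,0,0,1],
    [0,0,0,0,0,0,1]
  ]
}}

```text
time: 12.32
tool_pos: [0.5591, 0.2241, 0.0366]
tool_rot: [-1.567, 0.002, -1.541]
contact_force: [-0.5, 2.9, 8.1]
opening: 0.0316
```

Run:
```python
from plan import *
plan((.5573,.223,.035,-88.3))
im,ce=snap('side','s6'); cv2.imwrite('pics/s6b.png',cv2.resize(im[140:240,250:350],None,fx=6,fy=6,interpolation=cv2.INTER_CUBIC))
# predict mould neck/horn corners & post top
th=np.radians(1.69);r=np.array([[np.cos(th),-np.sin(th)],[np.sin(th),np.cos(th)]])
B=lambda x,y,z:np.r_[r@[x,y]+[.5634,.0171],z+.018]
for n,p in (('post',B(-.07,.162,.026)),('edgeL level',B(-.028,.156,.026)),('edgeR',B(.028,.156,.026))): print(n,(proj('side',p)[0]-[250,140])*6)
```

```text
t 12.32 pos [0.5591 0.2241 0.0366] rpy [-89.79   0.12 -88.31] F [-0.5  2.9  8.1] open 0.0316
(0.5573, 0.223, 0.035, -88.3) -> [0.0011, 0.0016, -0.0018] [-0.2, -0.0, -0.1] rows>= 1
post [206.99622839 220.53155537]
edgeL level [295.45467391 203.7813828 ]
edgeR [404.90590318 170.91993084]
```

View pics/s6b.png

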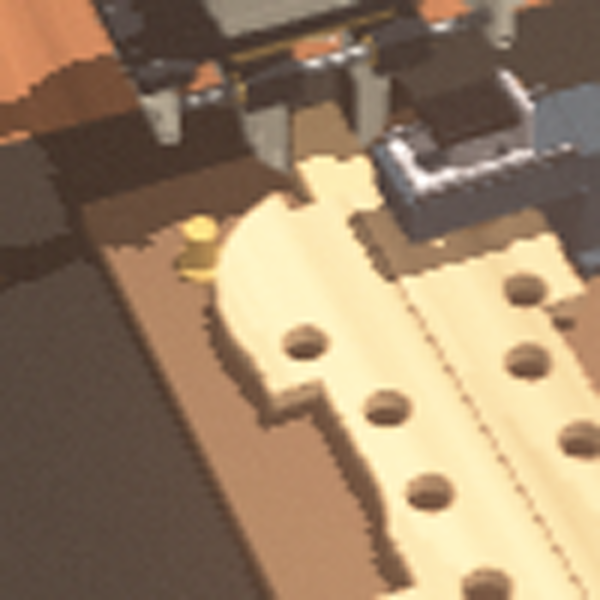

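Request:
{"fn": "apply_moves", "kwargs": {
  "plan": [
    [0,0,0,0,0,0,0.0],
    [0,0,0,0,0,0,-0.1],
    [0,0,0,0,0,0,-0.1],
    [0,-0.03,0,0,0,0,-0.1],
    [0,-0.06,0,0,0,0,-0.1]
  ]
}}

```text
time: 13.0
tool_pos: [0.5575, 0.2229, 0.0951]
tool_rot: [-1.572, -0.0, -1.541]
contact_force: [0.6, -0.8, 0.7]
opening: 0.0503
```

Request:
{"fn": "apply_moves", "kwargs": {
  "plan": [
    [-0.02,-0.05,0,0,0,0,0],
    [-0.06,-0.1,0,0,0,0,0],
    [-0.09,-0.12,0,0,0,0,0],
    [-0.09,-0.12,0,0,0,0,0],
    [-0.09,-0.12,0,0,0,0,0]
  ]
}}

```text
time: 13.62
tool_pos: [0.5547, 0.3122, 0.2137]
tool_rot: [-1.573, -0.001, -1.541]
contact_force: [0.1, -0.0, -0.0]
opening: 0.0459
```

Run:
```python
from plan import *
plan((.5573,.223,.035,-88.3))
im1=snap('side','s7')[0];im2=snap('scene','sc7')[0]
a=cv2.resize(im1[150:210,265:345],None,fx=7,fy=7,interpolation=cv2.INTER_CUBIC)
b=cv2.resize(im2[190:250,350:430],None,fx=7,fy=7,interpolation=cv2.INTER_CUBIC)
cv2.imwrite('pics/x7.png',cv2.resize(np.vstack([a,b]),None,fx=.7,fy=.7,interpolation=cv2.INTER_AREA))
```

```text
t 13.62 pos [0.5547 0.3122 0.2137] rpy [-9.012e+01 -7.000e-02 -8.831e+01] F [ 0.1 -0.  -0. ] open 0.0459
(0.5573, 0.223, 0.035, -88.3) -> [0.089, 0.1788, 0.0003] [0.1, -0.0, 0.1] rows>= 4
```

View pics/x7.png

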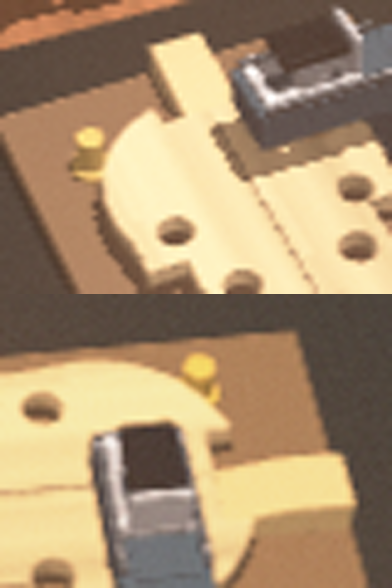

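Run:
```python
from h import *
np.set_printoptions(precision=4,suppress=True)
th=np.radians(1.69);r=np.array([[np.cos(th),-np.sin(th)],[np.sin(th),np.cos(th)]])
inv=lambda W:(np.array(W)[:,:2]-[.5634,.0171])@r
s=4.9
sc=np.array([[348,159],[355,198]])/s+[350,190]; sd=np.array([[148,45],[203,33]])/s+[265,150]
print('wedge end scene',inv(unproj('scene',sc,.039)),'side',inv(unproj('side',sd,.039)))
print('board far corner scene',inv(unproj('scene',np.array([[300,332-294]])/s+[350,190],.018)),'side',inv(unproj('side',np.array([[0,118]])/s+[265,150],.018)))
print('post top scene',inv(unproj('scene',np.array([[199,363-294]])/s+[350,190],.044)),'side',inv(unproj('side',np.array([[90,138]])/s+[265,150],.044)))
```

```text
wedge end scene [[-0.0109  0.2268]
 [ 0.0134  0.2247]] side [[-0.0145  0.2222]
 [ 0.0198  0.219 ]]
board far corner scene [[-0.1092  0.2261]] side [[-0.1107  0.2192]]
post top scene [[-0.0732  0.1615]] side [[-0.0748  0.1581]]
```

Run:
```python
from plan import *
np.set_printoptions(precision=4,suppress=True)
th=np.radians(1.69);r=np.array([[np.cos(th),-np.sin(th)],[np.sin(th),np.cos(th)]])
inv=lambda W:(np.array(W)[:,:2]-[.5634,.0171])@r
s=4.9
W=unproj('scene',np.array([(515,270),(562,268),(580,318),(527,322)])/4+[245,150],.122);print('scene',W.mean(0),inv(W))
W=unproj('scene',np.array([(122,428-294),(172,424-294),(190,485-294),(135,491-294)])/4.9+[350,190],.122);print('scene2',W.mean(0),inv(W))
W=unproj('side',np.array([(262,28),(330,10),(352,50),(285,75)])/4.9+[265,150],.122);print('side',W.mean(0),inv(W))
print('nominal',r@[.045,.111]+[.5634,.0171])
# dark mask centroids
for n,f in (('scene','sc7'),('side','s7')):
    im=cv2.imread(f'pics/{f}.png'); p=proj(n,np.r_[r@[.045,.111]+[.5634,.0171],.122])[0]
    x,y=p.astype(int); c=im[y-14:y+15,x-14:x+15].max(2)
    m=(c<60).astype(np.uint8); k,l,st,ce=cv2.connectedComponentsWithStats(m); i=l[14,14]
    print(n,p,i,st[i],ce[i]+[x-14,y-14]); 
    if i: print(unproj(n,ce[i]+[x-14,y-14],.122), inv(unproj(n,ce[i]+[x-14,y-14],.122)))
```

```text
scene [0.6027 0.1295 0.122 ] [[0.0235 0.0966]
 [0.025  0.1236]
 [0.061  0.1273]
 [0.0606 0.0973]]
scene2 [0.6017 0.1299 0.122 ] [[0.0234 0.0993]
 [0.0236 0.123 ]
 [0.0593 0.1248]
 [0.06   0.0992]]
side [0.5962 0.1254 0.122 ] [[0.0175 0.126 ]
 [0.0575 0.1246]
 [0.0549 0.091 ]
 [0.0141 0.0875]]
nominal [0.6051 0.1294]
scene [381.5798 224.4265] 0 [  0   0  29  29 841] [381. 224.]
side [330.2334 156.4621] 0 [  0   0  29  29 841] [330. 156.]
```

```bash
python3 -c "
from plan import *
plan((.56,.03,.25,-88.3),(.56,-.1,.25,-88.3))"
```

```text
t 13.72 pos [0.5549 0.3117 0.2135] rpy [-9.015e+01 -8.000e-02 -8.838e+01] F [-0.6 -0.3 -0.3] open 0.046
(0.56, 0.03, 0.25, -88.3) -> [0.2818, -0.0361, -0.003] [0.2, -0.1, 0.1] rows>= 5
(0.56, -0.1, 0.25, -88.3) -> [0.1299, 0.0, -0.0039] [0.0, -0.0, 0.0] rows>= 3
```

Request:
{"fn": "apply_moves", "kwargs": {
  "plan": [
    [0.06,-0.02,-0.001,0,0,0,0],
    [0.12,-0.036,-0.002,0,0,0,0],
    [0.18,-0.036,-0.003,0,0,0,0],
    [0.24,-0.036,-0.003,0.2,-0.1,0.1,0],
    [0.282,-0.036,-0.003,0.2,-0.1,0.1,0]
  ]
}}

```text
time: 14.35
tool_pos: [0.5597, 0.0275, 0.2502]
tool_rot: [-1.569, 0.002, -1.543]
contact_force: [-0.5, 0.3, 0.4]
opening: 0.046
```

Request:
{"fn": "apply_moves", "kwargs": {
  "plan": [
    [0,0,0,0,0,0,1],
    [0,0,0,0,0,0,1],
    [0,0,0,0,0,0,1],
    [0,0,0,0,0,0,1],
    [0,0,0,0,0,0,1]
  ]
}}

```text
time: 14.98
tool_pos: [0.5605, 0.0318, 0.251]
tool_rot: [-1.567, 0.002, -1.538]
contact_force: [-0.2, 0.3, 0.1]
opening: 0.002
```

```bash
python3 -c "
from h import *
im,_=snap('wrist','w8'); print(robot.observe()['tool_pos'])"
```

```text
[0.56052023 0.03163452 0.25099758]
```

Request:
{"fn": "apply_moves", "kwargs": {
  "plan": [
    [0.04,0,-0.001,0,0,0,1],
    [0.08,0,-0.002,0,0,0,1],
    [0.13,0,-0.004,0,0,0,1],
    [0.13,0,-0.004,0,0,0,1],
    [0.13,0,-0.004,0,0,0,1]
  ]
}}

```text
time: 15.65
tool_pos: [0.5606, -0.0986, 0.2507]
tool_rot: [-1.567, 0.002, -1.54]
contact_force: [0.8, 0.6, -0.2]
opening: 0.0004
```

Run:
```python
from h import *
im,_=snap('wrist','w9'); print(robot.observe()['tool_pos'])
a=cv2.imread('pics/w8.png')[0:225,120:520]; b=im[0:225,120:520]
f=lambda i:cv2.resize(i,None,fx=1.33,fy=1.33,interpolation=cv2.INTER_CUBIC)
o=np.vstack([f(a),f(b)]); print(o.shape); cv2.imwrite('pics/w89.png',o)
```

```text
[ 0.56058294 -0.09811778  0.25074193]
(598, 532, 3)
```

View pics/w89.png

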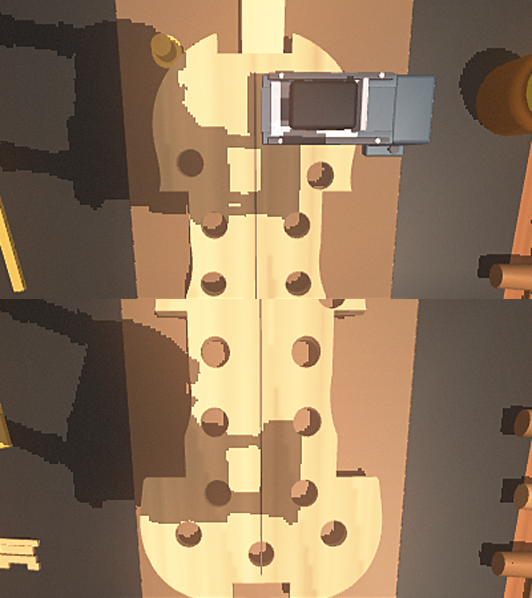

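Run:
```python
from fit import *
np.set_printoptions(precision=4,suppress=True)
c=cams.calibration('wrist')
k8=(c,np.load('pics/w8.npz')['E']);k9=(c,np.load('pics/w9.npz')['E'])
g8=lambda p:np.array(p)/1.33+[120,0]; g9=lambda p:(np.array(p)-[0,299.])/1.33+[120,0]
A=unproj('wrist',g8([(190,190),(322,190)]),.044,k8);Bm=unproj('wrist',g9([(187,477),(337,475)]),.044,k9)
W=np.r_[A,Bm]; L=[(-.054,.054),(.054,.054),(-.06,-.066),(.06,-.066)]
th,t,e=rigid(L,W); print(W,'\nfit deg',np.degrees(th),t,e)
r=np.array([[np.cos(th),-np.sin(th)],[np.sin(th),np.cos(th)]]); inv=lambda W:(W[:,:2]-t)@r
print('tail floor corners',inv(unproj('wrist',g9([(232,583),(290,583)]),.044,k9)))
print('post',inv(unproj('wrist',g8([(163,47)]),.044,k8)))
print('neck edge',inv(unproj('wrist',g8([(215,52),(288,52)]),.044,k8)))
P=g8([(290,80),(357,80),(357,129),(290,129)]);
for z in (.122,): W=unproj('wrist',P,z,k8); print('cap',W.mean(0),inv(W))
print('tab top near/far',inv(unproj('wrist',g8([(358,105),(366,105)]),.124,k8)))
print('board left edge top',inv(unproj('wrist',g8([(115,60),(133,298)]),.018,k8)),inv(unproj('wrist',g8([(414,60),(395,298)]),.018,k8)))
```

```text
[[ 0.506   0.0681  0.044 ]
 [ 0.6122  0.0715  0.044 ]
 [ 0.5038 -0.0527  0.044 ]
 [ 0.6235 -0.0474  0.044 ]] 
fit deg 2.1933744122247054 [0.5612 0.0159] [0.0009 0.0009 0.0003 0.0004]
tail floor corners [[-0.0259 -0.1548]
 [ 0.0233 -0.1552]]
post [[-0.0686  0.1597]]
neck edge [[-0.03    0.1561]
 [ 0.0246  0.1558]]
cap [0.5977 0.1273 0.122 ] [[0.0205 0.1239]
 [0.0602 0.1237]
 [0.0616 0.0959]
 [0.0209 0.0962]]
tab top near/far [[0.0611 0.1095]
 [0.0658 0.1095]]
board left edge top [[-0.1129  0.1562]
 [-0.1136 -0.0452]] [[ 0.1282  0.1549]
 [ 0.1272 -0.0469]]
```

```bash
python3 -c "
from plan import *
plan((.599,.128,.16,-88),(.599,.128,.127,-88))"
```

```text
t 15.7 pos [ 0.5606 -0.0981  0.2507] rpy [-89.8    0.13 -88.18] F [-0.   0.2 -0.8] open 0.0007
(0.599, 0.128, 0.16, -88) -> [-0.2246, 0.0914, 0.0453] [-0.2, -0.2, -0.1] rows>= 4
(0.599, 0.128, 0.127, -88) -> [0.0, 0.033, 0.0] [-0.0, 0.0, 0.0] rows>= 1
```

Request:
{"fn": "apply_moves", "kwargs": {
  "plan": [
    [-0.055,0.02,0.011,-0.2,-0.2,-0.1,1],
    [-0.11,0.04,0.022,-0.2,-0.2,-0.1,1],
    [-0.165,0.06,0.033,-0.2,-0.2,-0.1,1],
    [-0.2246,0.085,0.0453,-0.2,-0.2,-0.1,1],
    [-0.2246,0.0914,0.0453,-0.2,-0.2,-0.1,1]
  ]
}}

```text
time: 16.32
tool_pos: [0.5979, 0.1324, 0.1582]
tool_rot: [-1.573, 0.001, -1.529]
contact_force: [0.7, -0.9, 0.5]
opening: -0.0002
```

Request:
{"fn": "apply_moves", "kwargs": {
  "plan": [
    [0,0,0,0,0,0,1],
    [0,0.01,0,0,0,0,1],
    [0,0.02,0,0,0,0,1],
    [0,0.03,0,0,0,0,1],
    [0,0.03,0,0,0,0,1]
  ]
}}

```text
time: 16.95
tool_pos: [0.5993, 0.1261, 0.1299]
tool_rot: [-1.571, -0.001, -1.537]
contact_force: [-1.0, -3.7, 6.2]
opening: 0.0006
```

```bash
python3 -c "
from plan import *
plan((.599,.128,.127,-88))
snap('scene','sc10');snap('side','s10')"
```

```text
t 16.95 pos [0.5993 0.1261 0.1299] rpy [-9.000e+01 -5.000e-02 -8.806e+01] F [-1.  -3.7  6.2] open 0.0006
(0.599, 0.128, 0.127, -88) -> [-0.0019, 0.0029, -0.0002] [0.0, -0.1, 0.0] rows>= 1
```

Request:
{"fn": "apply_moves", "kwargs": {
  "plan": [
    [0,0.003,0,0,0,0,1],
    [0,0.006,0,0,0,0,1],
    [0,0.009,0,0,0,0,1],
    [0,0.012,0,0,0,0,1],
    [0,0.012,0,0,0,0,1]
  ]
}}

```text
time: 17.68
tool_pos: [0.5994, 0.1261, 0.1211]
tool_rot: [-1.569, -0.001, -1.537]
contact_force: [-7.4, -3.9, 20.7]
opening: 0.0007
```

Request:
{"fn": "apply_moves", "kwargs": {
  "plan": [
    [0,0.001,0,0,0,0,1],
    [0,0.002,0,0,0,0,1],
    [0,0.002,0,0,0,0,1],
    [0,0.002,0,0,0,0,1],
    [0,0.002,0,0,0,0,1]
  ]
}}

```text
time: 18.3
tool_pos: [0.5994, 0.1262, 0.121]
tool_rot: [-1.568, -0.001, -1.536]
contact_force: [-11.8, -4.2, 31.4]
opening: 0.0003
```

Request:
{"fn": "apply_moves", "kwargs": {
  "plan": [
    [0,-0.001,0.003,0,0,0,1],
    [0,-0.001,0.006,0,0,0,1],
    [0,-0.001,0.009,0,0,0,1],
    [0,-0.001,0.012,0,0,0,1],
    [0,-0.001,0.012,0,0,0,1]
  ]
}}

```text
time: 18.92
tool_pos: [0.6058, 0.1272, 0.1209]
tool_rot: [-1.581, -0.001, -1.536]
contact_force: [-29.1, -3.0, 38.6]
opening: 0.0004
```

Request:
{"fn": "apply_moves", "kwargs": {
  "plan": [
    [0,0,0.003,0,0,0,1],
    [0,0,0.005,0,0,0,1],
    [0,0,0.007,0,0,0,1],
    [0,0,0.007,0,0,0,1],
    [0,0,0.007,0,0,0,1]
  ]
}}

```text
time: 19.55
tool_pos: [0.6129, 0.1279, 0.1209]
tool_rot: [-1.581, 0.0, -1.536]
contact_force: [-29.2, -1.5, 37.1]
opening: 0.0005
```

Request:
{"fn": "apply_moves", "kwargs": {
  "plan": [
    [0,-0.002,0.002,0,0,0,1],
    [0,-0.002,0.004,0,0,0,1],
    [0,-0.002,0.006,0,0,0,1],
    [0,-0.002,0.007,0,0,0,1],
    [0,-0.002,0.007,0,0,0,1]
  ]
}}

```text
time: 20.18
tool_pos: [0.6156, 0.1281, 0.1209]
tool_rot: [-1.592, -0.0, -1.535]
contact_force: [-39.7, -2.2, 35.2]
opening: 0.0003
```

Run:
```python
from plan import *
plan((.6129,.1279,.121,-88))
im=snap('side','s11')[0]; im2=snap('scene','sc11')[0]
o=[im1[r:r+70,c:c+90] for im1,r,c in ((cv2.imread('pics/s7.png'),125,290),(im,125,290),(cv2.imread('pics/sc7.png'),195,345),(im2,195,345))]
f=lambda i:cv2.resize(i,None,fx=4.3,fy=4.3,interpolation=cv2.INTER_CUBIC)
o=np.vstack([np.hstack([f(o[0]),f(o[1])]),np.hstack([f(o[2]),f(o[3])])]); print(o.shape); cv2.imwrite('pics/x11.png',o)
```

```text
t 20.18 pos [0.6156 0.1281 0.1209] rpy [-9.122e+01 -2.000e-02 -8.797e+01] F [-39.7  -2.2  35.2] open 0.0003
(0.6129, 0.1279, 0.121, -88) -> [0.0001, -0.0001, -0.0027] [1.2, 0.0, 0.0] rows>= 1
(602, 774, 3)
```

Request:
{"fn": "apply_moves", "kwargs": {
  "plan": [
    [0,-0.003,-0.003,0,0,0,1],
    [0,-0.01,-0.004,0,0,0,1],
    [0,-0.04,-0.004,0,0,0,1],
    [0,-0.08,-0.004,0,0,0,1],
    [0,-0.1,-0.004,0,0,0,1]
  ]
}}

```text
time: 20.9
tool_pos: [0.6221, 0.1277, 0.2214]
tool_rot: [-1.567, 0.0, -1.537]
contact_force: [1.1, 1.0, 0.6]
opening: 0.0003
```

Request:
{"fn": "apply_moves", "kwargs": {
  "plan": [
    [0.05,0,-0.01,0,0,0,1],
    [0.1,-0.02,-0.02,0,0,0,1],
    [0.15,-0.03,-0.03,0,0,0,0],
    [0.2,-0.03,-0.03,0,0,0,0],
    [0.25,-0.03,-0.03,0,0,0,0]
  ]
}}

```text
time: 21.52
tool_pos: [0.5998, -0.125, 0.2492]
tool_rot: [-1.57, -0.0, -1.537]
contact_force: [1.0, -0.0, 0.1]
opening: 0.026
```

Run:
```python
from plan import *
plan((.42,-.27,.22,-30))
im=snap('side','s12')[0]; im2=snap('scene','sc12')[0]
o=[im1[r:r+70,c:c+90] for im1,r,c in ((cv2.imread('pics/s7.png'),125,290),(im,125,290),(cv2.imread('pics/sc7.png'),195,345),(im2,195,345))]
f=lambda i:cv2.resize(i,None,fx=4.3,fy=4.3,interpolation=cv2.INTER_CUBIC)
o=np.vstack([np.hstack([f(o[0]),f(o[1])]),np.hstack([f(o[2]),f(o[3])])]); cv2.imwrite('pics/x12.png',cv2.resize(o,(774,600)))
```

```text
t 21.52 pos [ 0.5998 -0.125   0.2492] rpy [-8.994e+01 -1.000e-02 -8.804e+01] F [ 1.  -0.   0.1] open 0.026
(0.42, -0.27, 0.22, -30) -> [0.1388, 0.0291, -0.1847] [-0.0, -58.0, 0.0] rows>= 6
```

View pics/x12.png

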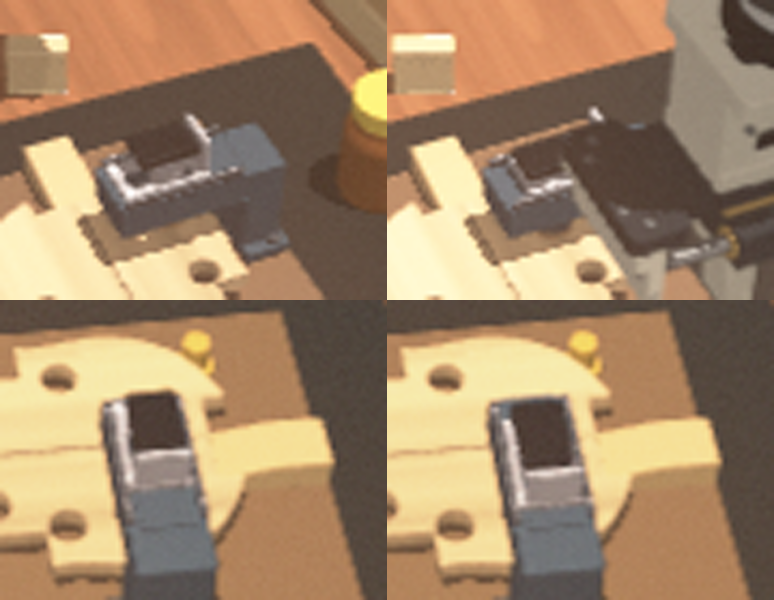

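```bash
python3 -c "
from plan import *
plan((.46,-.38,.25,-88))"
```

```text
t 21.62 pos [ 0.5997 -0.1283  0.2485] rpy [-89.99  -0.1  -88.34] F [ 0.3 -0.4 -0.9] open 0.034
(0.46, -0.38, 0.25, -88) -> [0.2475, -0.0011, -0.1469] [-0.0, -0.3, 0.1] rows>= 5
```

Request:
{"fn": "apply_moves", "kwargs": {
  "plan": [
    [0.05,0,-0.03,0,0,0,0],
    [0.1,0,-0.06,0,0,0,0],
    [0.15,0,-0.09,0,0,0,-0.3],
    [0.2,0,-0.12,0,0,0,-0.3],
    [0.247,0,-0.147,0,0,0,-0.3]
  ]
}}

```text
time: 22.25
tool_pos: [0.4606, -0.3762, 0.2489]
tool_rot: [-1.57, 0.0, -1.536]
contact_force: [0.6, 0.2, -0.0]
opening: 0.0598
```

Request:
{"fn": "apply_moves", "kwargs": {
  "plan": [
    [0,0,0,0,0,0,-0.3],
    [0,0,0,0,0,0,-0.3],
    [0,0,0,0,0,0,-0.3],
    [0,0,0,0,0,0,-0.3],
    [0,0,0,0,0,0,-0.3]
  ]
}}

```text
time: 22.88
tool_pos: [0.462, -0.3743, 0.249]
tool_rot: [-1.571, -0.0, -1.535]
contact_force: [0.5, 0.2, 0.7]
opening: 0.0596
```

Run:
```python
from plan import *
plan((.46,-.38,.25,-88))
im,ce=snap('wrist','w13')
B=[(.4247,-.3808),(.4214,-.3036),(.5284,-.3072)]
for b in B: print(proj('wrist',[*b,.04],ce))
cv2.imwrite('pics/w13b.png',im[0:240,:])
hsv=cv2.cvtColor(im,cv2.COLOR_BGR2HSV)
for b in B:
    u,v=proj('wrist',[*b,.04],ce)[0].astype(int); print(b,[hsv[v+dy,u+dx].tolist() for dy,dx in ((0,0),(8,0),(-8,0),(0,8),(0,-8),(0,40))])
```

```text
t 22.88 pos [ 0.462  -0.3743  0.249 ] rpy [-89.99  -0.   -87.94] F [0.5 0.2 0.7] open 0.0596
(0.46, -0.38, 0.25, -88) -> [0.0056, -0.001, -0.0022] [-0.0, 0.1, 0.0] rows>= 1
[[279.47149568 181.81417237]]
[[277.08223579 109.51701559]]
[[378.41090514 116.81190517]]
(0.4247, -0.3808) [[30, 1, 255], [30, 1, 255], [0, 0, 255], [0, 0, 255], [30, 2, 255], [19, 122, 255]]
(0.4214, -0.3036) [[20, 89, 243], [20, 93, 243], [20, 87, 242], [21, 88, 244], [20, 86, 243], [11, 79, 116]]
(0.5284, -0.3072) [[0, 0, 255], [0, 0, 255], [0, 0, 255], [0, 0, 255], [0, 0, 255], [12, 61, 205]]
```

View pics/w13b.png

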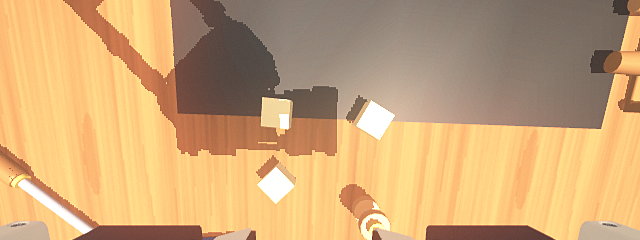

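Run:
```python
from h import *
np.set_printoptions(precision=4,suppress=True)
im=cv2.imread('pics/w13.png'); ce=(cams.calibration('wrist'),np.load('pics/w13.npz')['E'])
hsv=cv2.cvtColor(im,cv2.COLOR_BGR2HSV)
m={'b1':(hsv[...,1]<40)&(hsv[...,2]>235),'b3':(hsv[...,1]<40)&(hsv[...,2]>235),'b2':(hsv[...,2]>190)&(hsv[...,1]<125)}
seed={'b1':(276,185),'b3':(375,120),'b2':(275,112)}
for n in m:
    mm=np.zeros_like(hsv[...,0]); u,v=seed[n]; s=24; mm[v-s:v+s,u-s:u+s]=m[n][v-s:v+s,u-s:u+s]
    k,l,st,c=cv2.connectedComponentsWithStats(mm,connectivity=4); i=l[v,u]; pts=np.argwhere(l==i)[:,::-1]
    W=unproj('wrist',pts,.04,ce)[:,:2].astype(np.float32)
    (cx,cy),wh,a=cv2.minAreaRect(W*1000); print(n,st[i],'rect mm',round(cx,1),round(cy,1),np.round(wh,1),round(a,1),'centroid',W.mean(0))
```

```text
b1 [257 167  37  36 685] rect mm 420.4 -384.4 [29.  29.4] 44.8 centroid [ 0.4203 -0.3843]
b3 [357 101  38  39 807] rect mm 525.3 -310.6 [29.6 29.6] 61.7 centroid [ 0.5252 -0.3104]
b2 [261  97  32  33 882] rect mm 420.6 -307.3 [30.4 32.3] 86.6 centroid [ 0.4202 -0.3068]
```

```bash
python3 -c "
from plan import *
plan((.4206,-.307,.08,-93.4),(.4206,-.307,.041,-93.4),(.4206,-.307,.14,-93.4),(.484,-.034,.12,-88),(.484,-.034,.064,-88))"
```

```text
t 22.93 pos [ 0.4619 -0.3745  0.249 ] rpy [-89.99  -0.   -87.96] F [0.8 0.9 0.1] open 0.0595
(0.4206, -0.307, 0.08, -93.4) -> [-0.0689, 0.169, -0.0389] [-0.0, 5.4, 0.0] rows>= 3
(0.4206, -0.307, 0.041, -93.4) -> [0.0, 0.039, 0.0] [-0.0, 0.0, -0.0] rows>= 1
(0.4206, -0.307, 0.14, -93.4) -> [0.0, -0.099, 0.0] [-0.0, 0.0, -0.0] rows>= 2
(0.484, -0.034, 0.12, -88) -> [-0.2763, 0.02, 0.0471] [0.0, -5.4, 0.0] rows>= 5
(0.484, -0.034, 0.064, -88) -> [0.0, 0.056, -0.0] [-0.0, 0.0, 0.0] rows>= 1
```

Request:
{"fn": "apply_moves", "kwargs": {
  "plan": [
    [-0.035,0.03,-0.02,0,2.7,0,-0.3],
    [-0.069,0.07,-0.039,0,5.4,0,-0.3],
    [-0.069,0.12,-0.039,0,5.4,0,-0.3],
    [-0.069,0.169,-0.039,0,5.4,0,-0.3],
    [-0.069,0.169,-0.039,0,5.4,0,-0.3]
  ]
}}

```text
time: 23.55
tool_pos: [0.4185, -0.3056, 0.0773]
tool_rot: [-1.576, 0.005, -1.63]
contact_force: [0.3, 0.7, 1.3]
opening: 0.0599
```

Request:
{"fn": "apply_moves", "kwargs": {
  "plan": [
    [0,0.02,0,0,0,0,-0.3],
    [0,0.039,0,0,0,0,-0.3],
    [0,0.039,0,0,0,0,-0.3],
    [0,0.039,0,0,0,0,1],
    [0,0.039,0,0,0,0,1]
  ]
}}

```text
time: 24.18
tool_pos: [0.4208, -0.308, 0.0423]
tool_rot: [-1.569, -0.001, -1.63]
contact_force: [-0.2, 0.4, -0.6]
opening: 0.0442
```

Request:
{"fn": "apply_moves", "kwargs": {
  "plan": [
    [0,0,0,0,0,0,1],
    [0,0,0,0,0,0,1],
    [0,0,0,0,0,0,1],
    [0,-0.04,0,0,0,0,1],
    [0,-0.099,0,0,0,0,1]
  ]
}}

```text
time: 24.8
tool_pos: [0.4192, -0.3065, 0.1394]
tool_rot: [-1.574, 0.003, -1.631]
contact_force: [1.0, -0.2, 0.6]
opening: 0.0294
```

Request:
{"fn": "apply_moves", "kwargs": {
  "plan": [
    [-0.055,0,0.01,0,-1,0,1],
    [-0.11,0,0.02,0,-2,0,1],
    [-0.165,0.01,0.03,0,-3,0,1],
    [-0.22,0.02,0.04,0,-4,0,1],
    [-0.276,0.02,0.047,0,-5.4,0,1]
  ]
}}

```text
time: 25.42
tool_pos: [0.4832, -0.0328, 0.1191]
tool_rot: [-1.572, 0.0, -1.536]
contact_force: [1.0, 0.0, 0.7]
opening: 0.0299
```

```bash
python3 -c "
from plan import *
plan((.484,-.034,.08,-88),(.484,-.034,.0595,-88))
im=snap('wrist','w14')[0]"
```

```text
t 25.43 pos [ 0.4832 -0.0328  0.1191] rpy [-9.007e+01  3.000e-02 -8.799e+01] F [1.  0.  0.7] open 0.0299
(0.484, -0.034, 0.08, -88) -> [0.0012, 0.0391, 0.0008] [0.1, 0.0, -0.0] rows>= 1
(0.484, -0.034, 0.0595, -88) -> [0.0, 0.0205, -0.0] [-0.0, 0.0, 0.0] rows>= 1
```

Request:
{"fn": "apply_moves", "kwargs": {
  "plan": [
    [0.001,0.02,0.001,0,0,0,1],
    [0.001,0.04,0.001,0,0,0,1],
    [0.001,0.052,0.001,0,0,0,1],
    [0.001,0.0575,0.001,0,0,0,1],
    [0.001,0.0575,0.001,0,0,0,1]
  ]
}}

```text
time: 26.1
tool_pos: [0.4845, -0.0358, 0.0624]
tool_rot: [-1.571, 0.0, -1.537]
contact_force: [-0.4, 0.1, 0.1]
opening: 0.0299
```

Request:
{"fn": "apply_moves", "kwargs": {
  "plan": [
    [0,0,0.001,0,0,0,1],
    [0,0,0.002,0,0,0,1],
    [0,0,0.003,0,0,0,1],
    [0,0,0.004,0,0,0,1],
    [0,0,0.005,0,0,0,1]
  ]
}}

```text
time: 26.72
tool_pos: [0.4869, -0.0353, 0.0621]
tool_rot: [-1.577, 0.001, -1.536]
contact_force: [-10.3, -1.9, 6.9]
opening: 0.0294
```

Request:
{"fn": "apply_moves", "kwargs": {
  "plan": [
    [0.001,0,0,0,0,0,1],
    [0.002,0,0,0,0,0,1],
    [0.003,0,0,0,0,0,1],
    [0.004,0,0,0,0,0,1],
    [0.0055,0,0,0,0,0,1]
  ]
}}

```text
time: 27.35
tool_pos: [0.4871, -0.0391, 0.0616]
tool_rot: [-1.577, 0.004, -1.537]
contact_force: [-5.6, 11.0, 1.7]
opening: 0.0297
```

Request:
{"fn": "apply_moves", "kwargs": {
  "plan": [
    [-0.001,0.001,-0.001,0,0,0,1],
    [-0.001,0.002,-0.001,0,0,0,1],
    [-0.001,0.002,-0.001,0,0,0,1],
    [-0.001,0.002,-0.001,0,0,0,0.5],
    [-0.001,0.002,-0.001,0,0,0,0.1]
  ]
}}

```text
time: 27.98
tool_pos: [0.4889, -0.0398, 0.0605]
tool_rot: [-1.57, 0.0, -1.536]
contact_force: [1.2, -0.7, -0.1]
opening: 0.036
```

Request:
{"fn": "apply_moves", "kwargs": {
  "plan": [
    [0,-0.002,0,0,0,0,0],
    [0,-0.002,0,0,0,0,0],
    [0,-0.03,0,0,0,0,0],
    [0,-0.07,0,0,0,0,0],
    [0,-0.1,0,0,0,0,-0.3]
  ]
}}

```text
time: 28.6
tool_pos: [0.4891, -0.0402, 0.162]
tool_rot: [-1.569, -0.0, -1.536]
contact_force: [0.4, -0.7, 0.7]
opening: 0.052
```

```bash
python3 -c "
from plan import *
plan((.5,-.25,.16,-50),(.5253,-.3106,.08,-28.3),(.5253,-.3106,.041,-28.3))"
```

```text
t 28.6 pos [ 0.4891 -0.0402  0.162 ] rpy [-8.991e+01 -2.000e-02 -8.802e+01] F [ 0.4 -0.7  0.7] open 0.052
(0.5, -0.25, 0.16, -50) -> [0.2101, 0.0021, 0.0036] [-0.1, -38.0, 0.0] rows>= 4
(0.5253, -0.3106, 0.08, -28.3) -> [0.0627, 0.08, -0.0196] [-0.0, -21.7, -0.0] rows>= 3
(0.5253, -0.3106, 0.041, -28.3) -> [0.0, 0.039, 0.0] [-0.0, 0.0, -0.0] rows>= 1
```

```bash
python3 -c "
from plan import *
plan((.5253,-.3106,.15,-119),(.5253,-.3106,.041,-119),(.5253,-.3106,.15,-119),(.6405,-.0285,.12,-88))"
```

```text
t 28.6 pos [ 0.4891 -0.0402  0.162 ] rpy [-8.991e+01 -2.000e-02 -8.802e+01] F [ 0.4 -0.7  0.7] open 0.052
(0.5253, -0.3106, 0.15, -119) -> [0.2715, 0.0121, 0.0268] [-0.1, 31.0, -0.0] rows>= 5
(0.5253, -0.3106, 0.041, -119) -> [-0.0, 0.109, 0.0] [-0.0, -0.0, -0.0] rows>= 2
(0.5253, -0.3106, 0.15, -119) -> [-0.0, -0.109, 0.0] [-0.0, -0.0, -0.0] rows>= 2
(0.6405, -0.0285, 0.12, -88) -> [-0.3026, 0.03, -0.036] [-0.0, -31.0, 0.0] rows>= 5
```

Request:
{"fn": "apply_moves", "kwargs": {
  "plan": [
    [0.06,0,0.005,0,7,0,-0.3],
    [0.12,0.005,0.01,0,14,0,-0.3],
    [0.18,0.01,0.017,0,21,0,-0.3],
    [0.23,0.012,0.023,0,28,0,-0.3],
    [0.2715,0.012,0.027,0,31,0,-0.3]
  ]
}}

```text
time: 29.22
tool_pos: [0.525, -0.3127, 0.148]
tool_rot: [-1.571, 0.0, -2.081]
contact_force: [1.0, -0.2, 0.8]
opening: 0.0597
```

Request:
{"fn": "apply_moves", "kwargs": {
  "plan": [
    [0,0,0,0,0,0,-0.3],
    [0,0.04,0,0,0,0,-0.3],
    [0,0.08,0,0,0,0,-0.3],
    [0,0.109,0,0,0,0,-0.3],
    [0,0.109,0,0,0,0,-0.3]
  ]
}}

```text
time: 29.85
tool_pos: [0.5238, -0.3084, 0.0373]
tool_rot: [-1.576, 0.001, -2.076]
contact_force: [0.2, 0.2, 0.0]
opening: 0.0602
```

Request:
{"fn": "apply_moves", "kwargs": {
  "plan": [
    [0,0,0,0,0,0,1],
    [0,0,0,0,0,0,1],
    [0,0,0,0,0,0,1],
    [0,0,0,0,0,0,1],
    [0,0,0,0,0,0,1]
  ]
}}

```text
time: 30.48
tool_pos: [0.5254, -0.3106, 0.0403]
tool_rot: [-1.569, -0.0, -2.077]
contact_force: [-0.3, 0.6, 5.3]
opening: 0.0296
```

Request:
{"fn": "apply_moves", "kwargs": {
  "plan": [
    [0,-0.02,0,0,0,0,1],
    [0,-0.05,0,0,0,0,1],
    [0,-0.09,0,0,0,0,1],
    [0,-0.109,0,0,0,0,1],
    [0,-0.109,0,0,0,0,1]
  ]
}}

```text
time: 31.1
tool_pos: [0.5257, -0.3109, 0.1498]
tool_rot: [-1.568, -0.0, -2.077]
contact_force: [1.0, -0.6, -1.3]
opening: 0.0297
```

Request:
{"fn": "apply_moves", "kwargs": {
  "plan": [
    [-0.06,0,-0.007,0,-7,0,1],
    [-0.12,0,-0.014,0,-14,0,1],
    [-0.18,0,-0.021,0,-21,0,1],
    [-0.24,0.015,-0.028,0,-28,0,1],
    [-0.3,0.03,-0.036,0,-31,0,1]
  ]
}}

```text
time: 31.72
tool_pos: [0.639, -0.0287, 0.1165]
tool_rot: [-1.573, 0.0, -1.534]
contact_force: [0.9, 0.1, -0.1]
opening: 0.0299
```

```bash
python3 -c "
from plan import *
plan((.6405,-.0285,.062,-88))"
```

```text
t 31.73 pos [ 0.639  -0.0287  0.1165] rpy [-9.010e+01  2.000e-02 -8.789e+01] F [ 0.9  0.1 -0.1] open 0.0299
(0.6405, -0.0285, 0.062, -88) -> [-0.0002, 0.0544, 0.0016] [0.1, 0.1, -0.0] rows>= 1
```

Request:
{"fn": "apply_moves", "kwargs": {
  "plan": [
    [0,0.02,0.002,0,0,0,1],
    [0,0.04,0.002,0,0,0,1],
    [0,0.05,0.002,0,0,0,1],
    [0,0.055,0.002,0,0,0,1],
    [0,0.055,0.002,0,0,0,1]
  ]
}}

```text
time: 32.35
tool_pos: [0.641, -0.0308, 0.0633]
tool_rot: [-1.571, 0.0, -1.537]
contact_force: [-0.7, -0.1, 0.7]
opening: 0.0296
```

Request:
{"fn": "apply_moves", "kwargs": {
  "plan": [
    [0,0,-0.001,0,0,0,1],
    [0,0,-0.002,0,0,0,1],
    [0,0,-0.003,0,0,0,1],
    [0,0,-0.004,0,0,0,1],
    [0,0,-0.0055,0,0,0,1]
  ]
}}

```text
time: 32.98
tool_pos: [0.6365, -0.0307, 0.0637]
tool_rot: [-1.568, -0.0, -1.536]
contact_force: [6.4, 1.3, -3.5]
opening: 0.0299
```

Request:
{"fn": "apply_moves", "kwargs": {
  "plan": [
    [0.001,0,0,0,0,0,1],
    [0.002,0,0,0,0,0,1],
    [0.003,0,0,0,0,0,1],
    [0.005,0,0,0,0,0,1],
    [0.006,0,0,0,0,0,1]
  ]
}}

```text
time: 33.6
tool_pos: [0.6366, -0.0333, 0.064]
tool_rot: [-1.569, 0.005, -1.536]
contact_force: [4.1, 15.3, 2.0]
opening: 0.0298
```

Request:
{"fn": "apply_moves", "kwargs": {
  "plan": [
    [-0.0015,0.003,0.001,0,0,0,1],
    [-0.0015,0.005,0.001,0,0,0,1],
    [-0.0015,0.006,0.001,0,0,0,1],
    [-0.0015,0.006,0.001,0,0,0,0.5],
    [-0.0015,0.006,0.001,0,0,0,0.1]
  ]
}}

```text
time: 34.22
tool_pos: [0.6364, -0.0348, 0.0577]
tool_rot: [-1.572, -0.0, -1.535]
contact_force: [0.5, -0.5, -0.8]
opening: 0.0359
```

Request:
{"fn": "apply_moves", "kwargs": {
  "plan": [
    [0,-0.002,0,0,0,0,0],
    [0,-0.003,0,0,0,0,0],
    [0,-0.03,0,0,0,0,0],
    [0,-0.07,0,0,0,0,0],
    [0,-0.1,0,0,0,0,-0.3]
  ]
}}

```text
time: 34.85
tool_pos: [0.6369, -0.0355, 0.159]
tool_rot: [-1.57, -0.0, -1.536]
contact_force: [-0.1, -0.2, -0.5]
opening: 0.0517
```

```bash
python3 -c "
from plan import *
plan((.5,-.28,.16,-110),(.4208,-.384,.12,-134.5),(.4208,-.384,.041,-134.5),(.4208,-.384,.15,-134.5),(.46,-.15,.14,-100),(.486,.0485,.12,-88))"
```

```text
t 34.85 pos [ 0.6369 -0.0355  0.159 ] rpy [-8.995e+01 -2.000e-02 -8.803e+01] F [-0.1 -0.2 -0.5] open 0.0517
(0.5, -0.28, 0.16, -110) -> [0.2396, -0.001, -0.1452] [-0.1, 22.0, 0.0] rows>= 5
(0.4208, -0.384, 0.12, -134.5) -> [0.1248, 0.04, -0.0389] [-0.0, 24.5, -0.0] rows>= 3
(0.4208, -0.384, 0.041, -134.5) -> [0.0, 0.079, -0.0] [0.0, 0.0, 0.0] rows>= 2
(0.4208, -0.384, 0.15, -134.5) -> [-0.0, -0.109, 0.0] [0.0, 0.0, 0.0] rows>= 2
(0.46, -0.15, 0.14, -100) -> [-0.1944, 0.01, -0.1361] [-0.0, -34.5, 0.0] rows>= 4
(0.486, 0.0485, 0.12, -88) -> [-0.2, 0.02, -0.0089] [0.0, -12.0, -0.0] rows>= 4
```

Request:
{"fn": "apply_moves", "kwargs": {
  "plan": [
    [0.05,0,-0.03,0,5,0,-0.3],
    [0.1,0,-0.06,0,10,0,-0.3],
    [0.15,0,-0.09,0,15,0,-0.3],
    [0.2,0,-0.12,0,20,0,-0.3],
    [0.2396,0,-0.145,0,22,0,-0.3]
  ]
}}

```text
time: 35.48
tool_pos: [0.4986, -0.2818, 0.1575]
tool_rot: [-1.571, -0.0, -1.923]
contact_force: [1.3, -0.0, 0.3]
opening: 0.0595
```

Request:
{"fn": "apply_moves", "kwargs": {
  "plan": [
    [0.05,0.01,-0.015,0,8,0,-0.3],
    [0.1,0.02,-0.03,0,16,0,-0.3],
    [0.125,0.04,-0.039,0,24.5,0,-0.3],
    [0.125,0.04,-0.039,0,24.5,0,-0.3],
    [0.125,0.04,-0.039,0,24.5,0,-0.3]
  ]
}}

```text
time: 36.1
tool_pos: [0.4211, -0.3835, 0.1178]
tool_rot: [-1.571, 0.0, -2.346]
contact_force: [-0.0, 0.5, 0.0]
opening: 0.0596
```

```bash
python3 -c "
from plan import *
plan((.4208,-.384,.041,-134.5))"
```

```text
t 36.1 pos [ 0.4211 -0.3835  0.1178] rpy [-8.9990e+01  2.0000e-02 -1.3441e+02] F [-0.   0.5  0. ] open 0.0596
(0.4208, -0.384, 0.041, -134.5) -> [0.0006, 0.0768, 0.0001] [-0.0, 0.1, -0.0] rows>= 2
```

Request:
{"fn": "apply_moves", "kwargs": {
  "plan": [
    [0,0.03,0,0,0,0,-0.3],
    [0,0.06,0,0,0,0,-0.3],
    [0,0.077,0,0,0,0,-0.3],
    [0,0.077,0,0,0,0,-0.3],
    [0,0.077,0,0,0,0,0.5]
  ]
}}

```text
time: 36.72
tool_pos: [0.4215, -0.3841, 0.0415]
tool_rot: [-1.569, -0.0, -2.347]
contact_force: [0.5, 0.5, -0.9]
opening: 0.0535
```

Request:
{"fn": "apply_moves", "kwargs": {
  "plan": [
    [0,0,0,0,0,0,1],
    [0,0,0,0,0,0,1],
    [0,0,0,0,0,0,1],
    [0,0,0,0,0,0,1],
    [0,0,0,0,0,0,1]
  ]
}}

```text
time: 37.35
tool_pos: [0.4209, -0.384, 0.0409]
tool_rot: [-1.57, -0.0, -2.348]
contact_force: [-0.1, 0.0, 4.9]
opening: 0.0296
```

Request:
{"fn": "apply_moves", "kwargs": {
  "plan": [
    [0,-0.02,0,0,0,0,1],
    [0,-0.05,0,0,0,0,1],
    [0,-0.09,0,0,0,0,1],
    [0,-0.109,0,0,0,0,1],
    [0,-0.109,0,0,0,0,1]
  ]
}}

```text
time: 37.98
tool_pos: [0.4212, -0.3843, 0.1505]
tool_rot: [-1.568, -0.0, -2.348]
contact_force: [-0.8, 0.9, -0.7]
opening: 0.0298
```

Request:
{"fn": "apply_moves", "kwargs": {
  "plan": [
    [-0.04,0,-0.03,0,-7,0,1],
    [-0.08,0,-0.06,0,-14,0,1],
    [-0.12,0,-0.09,0,-21,0,1],
    [-0.16,0,-0.12,0,-28,0,1],
    [-0.194,0,-0.136,0,-34.5,0,1]
  ]
}}

```text
time: 38.6
tool_pos: [0.4587, -0.1477, 0.1479]
tool_rot: [-1.574, 0.001, -1.741]
contact_force: [0.5, 0.4, 0.2]
opening: 0.0299
```

Request:
{"fn": "apply_moves", "kwargs": {
  "plan": [
    [-0.05,0,-0.002,0,-3,0,1],
    [-0.1,0,-0.004,0,-6,0,1],
    [-0.15,0,-0.006,0,-9,0,1],
    [-0.2,0.01,-0.009,0,-12,0,1],
    [-0.2,0.02,-0.009,0,-12,0,1]
  ]
}}

```text
time: 39.22
tool_pos: [0.4848, 0.0513, 0.1278]
tool_rot: [-1.573, 0.001, -1.531]
contact_force: [-0.4, -0.0, 0.4]
opening: 0.0293
```

```bash
python3 -c "
from plan import *
plan((.486,.0475,.064,-88))"
```

```text
t 39.23 pos [0.4848 0.0513 0.1278] rpy [-9.012e+01  4.000e-02 -8.773e+01] F [-0.4 -0.   0.4] open 0.0293
(0.486, 0.0475, 0.064, -88) -> [0.0039, 0.0637, 0.0012] [0.1, 0.3, -0.0] rows>= 2
```

Request:
{"fn": "apply_moves", "kwargs": {
  "plan": [
    [0.0035,0,0.001,0,0.3,0,1],
    [0.0035,0.03,0.001,0,0.3,0,1],
    [0.0035,0.05,0.001,0,0.3,0,1],
    [0.0035,0.064,0.001,0,0.3,0,1],
    [0.0035,0.064,0.001,0,0.3,0,1]
  ]
}}

```text
time: 39.85
tool_pos: [0.4863, 0.044, 0.0647]
tool_rot: [-1.573, 0.0, -1.543]
contact_force: [0.2, 0.4, -0.2]
opening: 0.0299
```

Request:
{"fn": "apply_moves", "kwargs": {
  "plan": [
    [0,0,0.001,0,0,0,1],
    [0,0,0.002,0,0,0,1],
    [0,0,0.003,0,0,0,1],
    [0,0,0.004,0,0,0,1],
    [0,0,0.0055,0,0,0,1]
  ]
}}

```text
time: 40.48
tool_pos: [0.4901, 0.0452, 0.0651]
tool_rot: [-1.576, 0.0, -1.541]
contact_force: [-9.1, -0.3, 4.5]
opening: 0.0298
```

Request:
{"fn": "apply_moves", "kwargs": {
  "plan": [
    [-0.001,0,0,0,0,0,1],
    [-0.002,0,0,0,0,0,1],
    [-0.003,0,0,0,0,0,1],
    [-0.005,0,0,0,0,0,1],
    [-0.006,0,0,0,0,0,1]
  ]
}}

```text
time: 41.1
tool_pos: [0.4899, 0.0507, 0.0647]
tool_rot: [-1.576, -0.001, -1.541]
contact_force: [-5.5, -3.8, 0.1]
opening: 0.0296
```

Starting contact in y; I'll push a little further, then lower and release.

Request:
{"fn": "apply_moves", "kwargs": {
  "plan": [
    [-0.001,0,0,0,0,0,1],
    [-0.002,0,0,0,0,0,1],
    [-0.003,0,0,0,0,0,1],
    [-0.003,0,0,0,0,0,1],
    [-0.003,0,0,0,0,0,1]
  ]
}}

```text
time: 41.72
tool_pos: [0.4898, 0.0535, 0.0647]
tool_rot: [-1.576, -0.001, -1.541]
contact_force: [-5.7, -5.3, -0.3]
opening: 0.0295
```

```bash
python3 -c "
from plan import *
plan((.4897,.051,.0585,-88))"
```

```text
t 41.73 pos [0.4898 0.0535 0.0647] rpy [-9.030e+01 -6.000e-02 -8.827e+01] F [-5.7 -5.3 -0.3] open 0.0295
(0.4897, 0.051, 0.0585, -88) -> [0.0025, 0.0062, -0.0002] [0.3, -0.3, 0.1] rows>= 1
```

Request:
{"fn": "apply_moves", "kwargs": {
  "plan": [
    [-0.001,0,0,0,0,0,1],
    [-0.002,0,0,0,0,0,1],
    [-0.003,0,0,0,0,0,1],
    [-0.003,0,0,0,0,0,1],
    [-0.003,0,0,0,0,0,1]
  ]
}}

```text
time: 42.35
tool_pos: [0.4899, 0.0548, 0.065]
tool_rot: [-1.576, -0.004, -1.54]
contact_force: [-6.7, -14.1, 4.2]
opening: 0.0301
```

Request:
{"fn": "apply_moves", "kwargs": {
  "plan": [
    [0.0015,0.003,-0.001,0,0,0,1],
    [0.0015,0.005,-0.001,0,0,0,1],
    [0.0015,0.0068,-0.001,0,0,0,1],
    [0.0015,0.0068,-0.001,0,0,0,0.5],
    [0.0015,0.0068,-0.001,0,0,0,0.1]
  ]
}}

```text
time: 42.98
tool_pos: [0.4913, 0.0554, 0.0589]
tool_rot: [-1.57, -0.0, -1.542]
contact_force: [-0.5, -0.3, 0.9]
opening: 0.0355
```

Request:
{"fn": "apply_moves", "kwargs": {
  "plan": [
    [0,-0.002,0,0,0,0,0],
    [0,-0.003,0,0,0,0,0],
    [0,-0.03,0,0,0,0,0],
    [0,-0.07,0,0,0,0,0],
    [0,-0.1,0,0,0,0,-0.3]
  ]
}}

```text
time: 43.6
tool_pos: [0.4914, 0.0558, 0.1602]
tool_rot: [-1.569, 0.0, -1.541]
contact_force: [-0.3, 0.5, -0.4]
opening: 0.0518
```

```bash
python3 -c "
from plan import *
plan((.56,.20,.22,-100),(.592,.305,.25,-113))"
```

```text
t 43.6 pos [0.4914 0.0558 0.1602] rpy [-8.991e+01  1.000e-02 -8.830e+01] F [-0.3  0.5 -0.4] open 0.0518
(0.56, 0.2, 0.22, -100) -> [-0.1421, -0.0597, 0.0729] [-0.1, 11.7, -0.0] rows>= 3
(0.592, 0.305, 0.25, -113) -> [-0.109, -0.03, 0.0133] [0.0, 13.0, -0.0] rows>= 2
```

Request:
{"fn": "apply_moves", "kwargs": {
  "plan": [
    [-0.05,-0.06,0.02,0,4,0,-0.5],
    [-0.1,-0.06,0.05,0,8,0,-0.5],
    [-0.142,-0.06,0.073,0,11.7,0,-0.5],
    [-0.19,-0.075,0.08,0,18,0,-0.5],
    [-0.24,-0.09,0.08,0,24,0,-0.5]
  ]
}}

```text
time: 44.22
tool_pos: [0.5641, 0.2995, 0.2485]
tool_rot: [-1.571, -0.0, -1.964]
contact_force: [0.9, -1.0, 0.6]
opening: 0.069
```

Request:
{"fn": "apply_moves", "kwargs": {
  "plan": [
    [0,0,0,0,0,0,-0.5],
    [0,0,0,0,0,0,-0.5],
    [0,0,0,0,0,0,-0.5],
    [0,0,0,0,0,0,-0.5],
    [0,0,0,0,0,0,-0.5]
  ]
}}

```text
time: 44.85
tool_pos: [0.5641, 0.2971, 0.2487]
tool_rot: [-1.571, 0.0, -1.961]
contact_force: [0.4, -0.0, 0.4]
opening: 0.0685
```

Run:
```python
from plan import *
np.set_printoptions(precision=4,suppress=True)
plan((.588,.337,.15,-112.6))
im,ce=snap('wrist','w20'); hsv=cv2.cvtColor(im,cv2.COLOR_BGR2HSV)
u,v=proj('wrist',[.588,.337,.04],ce)[0].astype(int); print('uv',u,v)
print(hsv[v-20:v+21:5,u-30:u+31:6].reshape(9,11,3)[...,0]); print(hsv[v-20:v+21:5,u-30:u+31:6,1]);print(hsv[v-20:v+21:5,u-30:u+31:6,2])
```

```text
t 44.85 pos [0.5641 0.2971 0.2487] rpy [ -90.      0.   -112.37] F [ 0.4 -0.   0.4] open 0.0685
(0.588, 0.337, 0.15, -112.6) -> [-0.046, 0.0987, 0.007] [0.0, 0.2, -0.0] rows>= 2
uv 319 135
[[13 14 15 15 13 14 14 15 13 14 15]
 [ 9 11 11 11 11 10 14 15 14 13 13]
 [11 11 16 16 16 16 17 23  0 14 13]
 [11 10 16 17 17 16 17 22 30 13 14]
 [10 11 17 17 16 16 17  0 30 14 14]
 [11 11 16 16 16 15 16  0 30 15 14]
 [11 11 11 11 10 11 14 13 15 15 14]
 [11 11 10 11 11 10 13 14 14 12 12]
 [10 11 11 11 11 11 14 14 12 13 12]]
[[148 138 141 138 146 149 140 140 142 141 139]
 [151 154 150 151 156 150 141 138 142 145 147]
 [150 148 102 103 100  99 102  92   0 143 143]
 [148 148 105 102 104 104 104 104   3 144 145]
 [150 151 104 104 104 100 100   0   3 140 143]
 [149 148 102 105 103 105 105   0   1 136 139]
 [149 149 155 149 147 149 144 142 142 133 148]
 [150 145 146 145 144 149 145 143 144  54  65]
 [142 147 145 147 148 147 148  56  66  62  61]]
[[244 252 252 253 249 246 251 252 249 249 251]
 [142 176 170 176 159 156 255 254 250 248 245]
 [160 171 229 233 232 231 230 255 255 249 246]
 [162 153 226 227 228 228 229 251 255 248 248]
 [162 152 226 227 225 227 227 255 255 250 248]
 [164 158 225 224 226 226 225 255 255 252 249]
 [166 157 146 169 167 161 248 247 252 253 253]
 [160 162 147 171 163 159 246 246 251 161 177]
 [160 163 153 158 160 154 255 160 170 173 175]]
```

Segmentation by saturation < 120 separates the tail block clearly.

Run:
```python
from plan import *
im=cv2.imread('pics/w20.png'); ce=(cams.calibration('wrist'),np.load('pics/w20.npz')['E']); hsv=cv2.cvtColor(im,cv2.COLOR_BGR2HSV)
u,v=319,135;s=32
mm=np.zeros_like(hsv[...,0]); mm[v-s:v+s,u-s:u+s]=((hsv[...,1]<120)&(hsv[...,2]>200))[v-s:v+s,u-s:u+s]
k,l,st,c=cv2.connectedComponentsWithStats(mm,connectivity=4); i=l[v-5,u]
W=unproj('wrist',np.argwhere(l==i)[:,::-1],.04,ce)[:,:2].astype(np.float32)
r=cv2.minAreaRect(W*1000); print(st[i],r)
x,y=np.array(r[0])/1000
plan((x,y,.12,-112.6),(x,y,.041,-112.6),(x,y,.16,-112.6))
```

```text
[299 124  41  20 765] ((588.1358032226562, 338.81475830078125), (19.806346893310547, 42.88920593261719), 68.72303771972656)
t 44.9 pos [0.564  0.2973 0.2487] rpy [ -90.      0.   -112.36] F [-0.2  0.3  0.3] open 0.0689
(np.float64(0.5881358032226562), np.float64(0.3388147583007812), 0.12, -112.6) -> [-0.0476, 0.1287, 0.0065] [0.0, 0.2, -0.0] rows>= 3
(np.float64(0.5881358032226562), np.float64(0.3388147583007812), 0.041, -112.6) -> [0.0, 0.079, 0.0] [0.0, 0.0, -0.0] rows>= 2
(np.float64(0.5881358032226562), np.float64(0.3388147583007812), 0.16, -112.6) -> [0.0, -0.119, 0.0] [0.0, 0.0, -0.0] rows>= 2
```

Request:
{"fn": "apply_moves", "kwargs": {
  "plan": [
    [-0.048,0.03,0.0065,0,-1,0,-0.5],
    [-0.048,0.08,0.0065,0,-1,0,-0.5],
    [-0.048,0.13,0.0065,0,-1,0,-0.5],
    [-0.048,0.18,0.0065,0,-1,0,-0.5],
    [-0.048,0.208,0.0065,0,-1,0,-0.5]
  ]
}}

```text
time: 45.52
tool_pos: [0.5868, 0.339, 0.0374]
tool_rot: [-1.574, -0.003, -1.943]
contact_force: [0.2, 0.4, 0.8]
opening: 0.0689
```

Request:
{"fn": "apply_moves", "kwargs": {
  "plan": [
    [0,0,0,0,0,0,0],
    [0,0,0,0,0,0,1],
    [0,0,0,0,0,0,1],
    [0,0,0,0,0,0,1],
    [0,0,0,0,0,0,1]
  ]
}}

```text
time: 46.15
tool_pos: [0.5893, 0.3403, 0.0428]
tool_rot: [-1.568, 0.003, -1.943]
contact_force: [0.4, 0.3, 7.2]
opening: 0.0439
```

Request:
{"fn": "apply_moves", "kwargs": {
  "plan": [
    [0,-0.02,0,0,0,0,1],
    [0,-0.06,0,0,0,0,1],
    [0,-0.12,0,0,0,0,1],
    [0,-0.15,0,0,0,0,1],
    [0,-0.15,0,0,0,0,1]
  ]
}}

```text
time: 46.78
tool_pos: [0.5893, 0.3404, 0.1953]
tool_rot: [-1.566, 0.005, -1.943]
contact_force: [-0.5, -0.2, -0.7]
opening: 0.0437
```

```bash
python3 -c "
from plan import *
plan((.52,.06,.19,-95),(.5664,-.153,.14,-88))"
```

```text
t 46.77 pos [0.5893 0.3404 0.1953] rpy [ -89.7     0.3  -111.31] F [-0.5 -0.2 -0.7] open 0.0437
(0.52, 0.06, 0.19, -95) -> [0.2865, 0.004, 0.0373] [-0.3, -16.3, -0.3] rows>= 5
(0.5664, -0.153, 0.14, -88) -> [0.2081, 0.05, 0.0648] [0.0, -7.0, -0.0] rows>= 4
```

Request:
{"fn": "apply_moves", "kwargs": {
  "plan": [
    [0.06,0,0.007,0,-3,0,1],
    [0.12,0,0.014,0,-6,0,1],
    [0.18,0,0.021,0,-9,0,1],
    [0.24,0,0.028,0,-12,0,1],
    [0.2865,0.004,0.037,0,-16.3,0,1]
  ]
}}

```text
time: 47.4
tool_pos: [0.5168, 0.0575, 0.186]
tool_rot: [-1.572, -0.0, -1.657]
contact_force: [0.8, 0.2, 0.4]
opening: 0.0437
```

Request:
{"fn": "apply_moves", "kwargs": {
  "plan": [
    [0.055,0,0.016,0,-2,0,1],
    [0.11,0,0.032,0,-4,0,1],
    [0.165,0.02,0.048,0,-6,0,1],
    [0.208,0.04,0.064,0,-7,0,1],
    [0.212,0.05,0.064,0,-7,0,1]
  ]
}}

```text
time: 48.02
tool_pos: [0.5627, -0.1599, 0.1342]
tool_rot: [-1.574, 0.001, -1.54]
contact_force: [-0.1, 1.5, 0.0]
opening: 0.0438
```

Request:
{"fn": "apply_moves", "kwargs": {
  "plan": [
    [0,0,0,0,0,0,1],
    [0,0,0,0,0,0,1],
    [0,0,0,0,0,0,1],
    [0,0,0,0,0,0,1],
    [0,0,0,0,0,0,1]
  ]
}}

```text
time: 48.65
tool_pos: [0.5638, -0.157, 0.137]
tool_rot: [-1.57, -0.0, -1.536]
contact_force: [0.3, 0.9, -0.6]
opening: 0.0437
```

```bash
python3 -c "
from plan import *
plan((.5657,-.157,.065,-88))"
```

```text
t 48.65 pos [ 0.5638 -0.157   0.137 ] rpy [-8.997e+01 -1.000e-02 -8.798e+01] F [ 0.3  0.9 -0.6] open 0.0437
(0.5657, -0.157, 0.065, -88) -> [0.0001, 0.072, 0.0019] [-0.0, 0.0, 0.0] rows>= 2
```

Request:
{"fn": "apply_moves", "kwargs": {
  "plan": [
    [0,0.03,0.002,0,0,0,1],
    [0,0.05,0.002,0,0,0,1],
    [0,0.06,0.002,0,0,0,1],
    [0,0.068,0.002,0,0,0,1],
    [0,0.073,0.002,0,0,0,1]
  ]
}}

```text
time: 49.28
tool_pos: [0.5659, -0.1573, 0.0637]
tool_rot: [-1.57, -0.0, -1.536]
contact_force: [-0.1, 0.3, 0.0]
opening: 0.0437
```

Request:
{"fn": "apply_moves", "kwargs": {
  "plan": [
    [-0.001,0,0,0,0,0,1],
    [-0.003,0,0,0,0,0,1],
    [-0.005,0,0,0,0,0,1],
    [-0.006,0,0,0,0,0,1],
    [-0.007,0,0,0,0,0,1]
  ]
}}

```text
time: 49.9
tool_pos: [0.5655, -0.1502, 0.0637]
tool_rot: [-1.571, -0.0, -1.536]
contact_force: [0.4, 0.6, 0.3]
opening: 0.0436
```

Request:
{"fn": "apply_moves", "kwargs": {
  "plan": [
    [-0.001,0,0,0,0,0,1],
    [-0.002,0,0,0,0,0,1],
    [-0.003,0,0,0,0,0,1],
    [-0.004,0,0,0,0,0,1],
    [-0.004,0,0,0,0,0,1]
  ]
}}

```text
time: 50.52
tool_pos: [0.5653, -0.1463, 0.0636]
tool_rot: [-1.571, -0.0, -1.536]
contact_force: [0.1, -0.7, -0.6]
opening: 0.0438
```

Request:
{"fn": "apply_moves", "kwargs": {
  "plan": [
    [-0.001,0,0,0,0,0,1],
    [-0.002,0,0,0,0,0,1],
    [-0.003,0,0,0,0,0,1],
    [-0.004,0,0,0,0,0,1],
    [-0.005,0,0,0,0,0,1]
  ]
}}

```text
time: 51.15
tool_pos: [0.5652, -0.1441, 0.0641]
tool_rot: [-1.57, -0.004, -1.536]
contact_force: [-2.7, -12.5, 1.8]
opening: 0.0435
```

Request:
{"fn": "apply_moves", "kwargs": {
  "plan": [
    [0.0015,0.002,0,0,0,0,1],
    [0.0015,0.004,0,0,0,0,1],
    [0.0015,0.0045,0,0,0,0,1],
    [0.0015,0.0045,0,0,0,0,0],
    [0.0015,0.0045,0,0,0,0,-0.2]
  ]
}}

```text
time: 51.78
tool_pos: [0.565, -0.1424, 0.059]
tool_rot: [-1.571, 0.001, -1.536]
contact_force: [-1.1, 0.2, -0.4]
opening: 0.052
```

Request:
{"fn": "apply_moves", "kwargs": {
  "plan": [
    [0,-0.002,0,0,0,0,-0.2],
    [0,-0.003,0,0,0,0,-0.2],
    [0,-0.04,0,0,0,0,-0.2],
    [0,-0.09,0,0,0,0,-0.2],
    [0,-0.14,0,0,0,0,-0.2]
  ]
}}

```text
time: 52.4
tool_pos: [0.5649, -0.1426, 0.2004]
tool_rot: [-1.571, 0.0, -1.536]
contact_force: [0.5, 0.9, 0.6]
opening: 0.0553
```

```bash
python3 -c "
from plan import *
plan((.56,-.11,.27,-88),(.56,-.17,.27,-88))"
```

```text
t 52.4 pos [ 0.5649 -0.1426  0.2004] rpy [-9.003e+01  3.000e-02 -8.801e+01] F [0.5 0.9 0.6] open 0.0553
(0.56, -0.11, 0.27, -88) -> [-0.0327, -0.0696, -0.0038] [0.0, -0.0, -0.0] rows>= 2
(0.56, -0.17, 0.27, -88) -> [0.06, -0.0, -0.0021] [-0.0, 0.0, 0.0] rows>= 1
```

Request:
{"fn": "apply_moves", "kwargs": {
  "plan": [
    [0.02,-0.04,-0.004,0,0,0,-0.2],
    [0.04,-0.07,-0.004,0,0,0,-0.2],
    [0.06,-0.07,-0.004,0,0,0,-0.2],
    [0.06,-0.07,-0.004,0,0,0,-0.2],
    [0.06,-0.07,-0.004,0,0,0,-0.2]
  ]
}}

```text
time: 53.02
tool_pos: [0.5627, -0.2022, 0.2673]
tool_rot: [-1.574, 0.002, -1.536]
contact_force: [0.3, 0.2, -0.1]
opening: 0.0549
```

```bash
python3 -c "
from h import *
snap('wrist','w31'); snap('scene','sc31'); snap('side','s31'); print(robot.observe()['tool_pos'])"
```

```text
[ 0.56309058 -0.20206329  0.26818963]
```

Request:
{"fn": "apply_moves", "kwargs": {
  "plan": [
    [-0.05,0,0,0,0,0,-0.2],
    [-0.1,0,0,0,0,0,-0.2],
    [-0.14,0,0,0,0,0,-0.2],
    [-0.14,0,0,0,0,0,-0.2],
    [-0.14,0,0,0,0,0,-0.2]
  ]
}}

```text
time: 53.8
tool_pos: [0.5584, -0.0629, 0.269]
tool_rot: [-1.571, -0.0, -1.535]
contact_force: [0.3, -0.2, -0.2]
opening: 0.0552
```

Run:
```python
from h import *
b,_=snap('wrist','w32'); a=cv2.imread('pics/w31.png'); sc=cv2.imread('pics/sc31.png')
w=np.hstack([b[:230,170:470],a[:230,170:470]]); w=cv2.resize(w,None,fx=1.33,fy=1.33,interpolation=cv2.INTER_CUBIC)
s=cv2.imread('pics/s31.png')
e=np.hstack([cv2.resize(sc[180:300,245:445],None,fx=2.2,fy=2.2,interpolation=cv2.INTER_CUBIC),cv2.resize(s[145:265,262:424],None,fx=2.2,fy=2.2,interpolation=cv2.INTER_CUBIC)])
e=cv2.copyMakeBorder(e,0,0,0,max(0,w.shape[1]-e.shape[1]),cv2.BORDER_CONSTANT)[:,:w.shape[1]]
o=np.vstack([w,e]); print(o.shape); cv2.imwrite('pics/final.png',o)
```

```text
(570, 798, 3)
```

View pics/final.png

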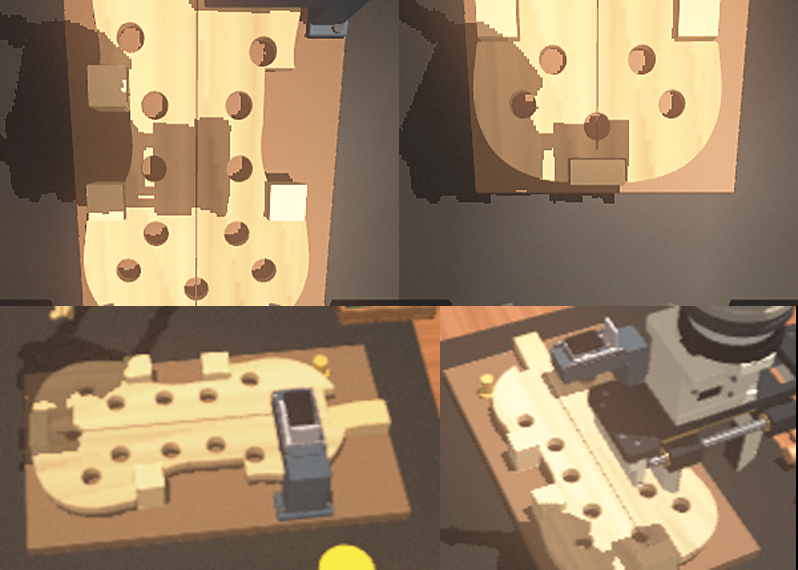

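Run:
```python
from h import *
np.set_printoptions(precision=4,suppress=True)
c=cams.calibration('wrist');k32=(c,np.load('pics/w32.npz')['E']);k31=(c,np.load('pics/w31.npz')['E'])
th=np.radians(2.0);r=np.array([[np.cos(th),-np.sin(th)],[np.sin(th),np.cos(th)]])
inv=lambda W:(W[:,:2]-[.56,.0155])@r
for n,k,off,q in (('a',k32,0,[(88,183),(126,183),(125,219),(88,218)]),('b',k32,0,[(269,184),(306,184),(307,221),(270,221)]),('c',k32,0,[(88,66),(128,66),(127,108),(88,106)]),('tail',k31,399,[(570,159),(626,158),(627,185),(571,185)])):
    W=inv(unproj('wrist',(np.array(q)-[off,0])/1.33+[170,0],.058,k)); d=np.roll(W,-1,0)-W
    print(n,W.mean(0)*1000,np.linalg.norm(d,axis=1)*1000)
print('inner corner a,b (mould)',inv(unproj('wrist',np.array([(126,220),(269,222)])/1.33+[170,0],.044,k32))*1000)
print('c,d faces',inv(unproj('wrist',np.array([(265,70)])/1.33+[170,0],.044,k32))*1000)
```

```text
a [-73.0466 -49.9088] [30.812  29.3773 30.5778 28.5337]
b [ 75.4737 -51.2658] [30.0136 30.3078 30.6452 30.2566]
c [-68.1654  37.4653] [30.45   30.2616 30.3054 28.7848]
tail [   1.6582 -165.3489] [44.5977 21.2089 45.2462 20.4154]
inner corner a,b (mould) [[-59.9504 -67.6238]
 [ 63.1417 -69.286 ]]
c,d faces [[54.5475 51.918 ]]
```

```bash
python3 -c "
from cell import robot
print(robot.hand_in()); print(robot.observe()['time'])"
```

```text
the job is handed in; nothing more can be done
None
the job is handed in; nothing more can be done
```

I did every step in the order given and handed the job in at about 54 s on the robot's clock. The hand-in reported no verdict.

- **Finger plane:** it lies in the tool tray; I saw it there in the wrist view just after releasing it.
- **Wedge:** it went in thin end first, with the tip about 52–54 mm past the neck edge against a nominal 55 mm. I judged the level from that depth and from the pictures; I did not measure the 2 mm height difference directly.
- **Hold-down:** the plunger was pressed to its stop and the keeper pushed until it stopped. After I let go, the pictures showed the cap still down and the tab across.
- **Corner blocks:** I found three. They stand in notches a, b and c, each pushed until I felt both faces.
- **Tail block:** it stands in the tail notch, pushed against the notch floor.
- **Final position check:** the last wrist pictures put every block within about 2.5 mm of its place, square to the board by eye, with top sizes that fit blocks standing on the board. That uses a board position I corrected from where the blocks touched the notch faces; the scene-camera and wrist-camera board positions differed by 2–3 mm.

I did not measure the bench items left in place at the end; none was near the arm's path.

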